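# Take a thickness reading of a brass stamping plate with the bench micrometer

### The job

Measure the brass stamping plate that lies on the marble slab: slide it flat onto the round anvil of the bench micrometer, its middle on the anvil under the spindle, and let go of it. Then close the spindle on it by turning the ratchet knob on top clockwise until the ratchet has slipped and clicked three times, stop there, and leave the plate lightly held between spindle and anvil. Never force the spindle, keep the micrometer where it stands and leave the other things on the bench alone.

Things in the scene. Friction and masses are not known exactly. Their poses are not given: they have to be found in the camera images.
- plate_center (a point): Centre (half-way up) of the bright brass plate, a plain bar 150 mm long (its x axis), 40 mm wide (y) and 5 to 8 mm thick (z; the thickness is what is being measured), about 0.3 kg. It starts lying flat on the white marble slab, whose upper face is 35 mm above the bench. Held near one end it droops by 1 to 2 degrees.
- anvil_top (a point): Centre of the flat top of the micrometer's anvil, a steel disc 50 mm across and 8 mm thick, 60 mm above the bench on a pedestal 36 mm across. Axes of the micrometer: z up along the spindle axis, +x towards the column of its C-frame; the throat is open to -x, +y and -y. A sleeve 18 mm across hangs over it from the upper arm down to 88 mm above the bench.
- spindle_face (a point): Centre of the lower face of the steel spindle, 8 mm across, straight above the anvil. It does not turn; it moves down 10 mm for each clockwise turn of the drum. At the start it stands 10 to 13 mm above the anvil. Thread friction holds it where it is when the knob is let go.
- knob_mid (a point): Centre of the ratchet knob, half-way up it, on the spindle axis, 186 mm above the bench; the frame turns with the knob. It is a dark fluted steel cylinder 22 mm across and 32 mm high (170 to 202 mm above the bench), white mark on top. Below it is the aluminium scale drum, 34 mm across (136 to 166 mm). Neither rises nor sinks. Turning the drum itself bypasses the ratchet.
- ratchet (a joint): Angle (rad) by which the knob has slipped clockwise (seen from above) on the drum: 0 at the start. Knob and drum turn together and lower the spindle until it bears on something; then, at about 0.03 Nm on the knob (0.015 turns it free), more if spun fast, the ratchet slips: the drum stands still and the knob clicks round, 0.393 rad a click (16 a turn).
- plate: the same brass plate; origin at the centre of its underside
- spindle: the spindle; origin at the centre of its lower face
- stand: The micrometer: dark cast-iron C-frame, 2.5 kg, loose on the bench; it slides if pushed hard. Origin on the spindle axis, under the base; axes as anvil_top. Base 20 mm high, 112 mm wide (y), x from -45 to 130 mm. Column: its near face at x = 88 mm. Upper arm: 32 mm wide, from x = -18 mm to the column, 100 to 128 mm above the bench.
- bowl: bystander: white enamel bowl, 110 mm across, 42 mm high
- jar: bystander: amber glass jar with a dark lid, 60 mm across, 65 mm high
- tool_block: bystander: wooden block, 60 by 130 mm, with steel stamping tools stuck in it, 110 mm high
- swivel_knife: bystander: small steel and aluminium swivel knife lying on the bench, 80 mm long, 23 mm high
Not all that is in view belongs to the job. There is more than one size of the plate; the job needs the middle-sized.

How it is judged (in metres and radians):
On the way, in this order (a step that is already met when the one before it is completed fails the run):
1. the plate lies let go, flat on the anvil with its middle over it, the spindle still clear of it (horizontal distance between plate_center and anvil_top below 0.025 m and angle between plate_center's own z axis and vertical below 0.05 rad and contact force between plate and stand above 1 N and contact force between the fingers and plate below 0.1 N and contact force between spindle and plate below 0.5 N and value of joint ratchet below 0.2 rad), for 0.2 s.
2. the spindle bears on the plate and the ratchet has begun to click (contact force between spindle and plate above 4 N and value of joint ratchet above 0.3 rad).
At the end, for the whole second after the job is handed in: The plate lies flat (within 3 degrees) on the anvil, its centre within 25 mm of the spindle axis, held between spindle and anvil with 4 to 20 N; the ratchet has clicked 3 times (3 to 6 are accepted: slip angle 0.98 to 2.55 rad); nothing moves and the robot has let go (horizontal distance between plate_center and anvil_top below 0.025 m and angle between plate_center's own z axis and vertical below 0.05 rad and contact force between spindle and plate between 4 and 20 N and value of joint ratchet between 0.98 and 2.55 rad and linear speed of plate below 0.01 m/s); the robot touches nothing.
It fails at once if the spindle is forced against the plate (over 40 N) (contact force between spindle and plate above 40 N).
It fails at once if the ratchet is wound on past six clicks (value of joint ratchet above 2.6 rad).
It fails at once if the micrometer is shoved more than 10 mm or tipped (distance of stand from where it was at the start of the episode above 0.01 m or angle between stand's own z axis and vertical above 0.06 rad).
It fails at once if a bystander is pushed more than 20 mm (distance of any of bowl, jar, tool_block, swivel_knife from where it was at the start of the episode above 0.02 m).
It also fails if it takes over 72 s, if anything falls off the work surface, if the arm or the gripper's body presses on something with over 40 N, if the wrist force passes 120 N, or if a joint passes its speed limit or range.

### The arm

A 6-joint arm with a two-finger parallel gripper is mounted at the origin on the work surface. World frame = base frame: x ahead of the robot, y to its left, z up, the work surface at z = 0. Lengths are in m, angles in degrees, forces in N, time in s.
With the tool pointing down it reaches from about 0.3 to 0.75 m from the base axis. Payload 8.5 kg.
Tool frame: the origin (TCP) lies at the very end of the fingers, on their centre line; the grasp point (between the pads) lies 19 mm behind it; z points along the fingers, y is the direction in which the jaws open and shut (so a half turn about z gives the same grasp; the last joint's range is limited). The gripper opens to 85 mm and grips with 20 to 120 N. Pads are 22 mm wide; open, the fingers measure 114 mm over their backs; the gripper's body (76 mm by 85 mm) begins 54 mm behind the grasp point. The pads swing forward as they close: fully open they stand 13 mm farther back than shut.
Start: joints at [62.091, 21.807, 74.336, -0, 83.858, -12.336], TCP at [0.148, 0.53, 0.231] pointing down, gripper open.
Joint ranges: [-178.18, 178.18], [-50.72, 133.34], [12.68, 142.11], [-81.47, 261.47], [9.98, 163.14], [-165.26, 165.26]. Speed limits (degrees/s): [136.94, 136.94, 180, 180, 180, 180].

### API

Orientations are given as a 3x3 rotation matrix whose columns are the frame's x, y, z axes.
In Python, from rig import env, vision, close_job, spotter gives the robot as it stands. The module is installed in compiled form; this text tells all that it offers.
- The arm moves only by the tool jog_arm, never from a script. Its argument "plan" is a list that holds one entry, the list of rows, each a list of 6 numbers: the shift along the tool's x, y, z in units of 40 mm (1.0 is 40 mm), then the turn, a rotation vector about the tool's x, y, z in units of 0.15 rad (1.0 is 0.15 rad). A call has 1 to 10 rows; each row shifts and turns the commanded pose from where the row before left it, along the tool's axes as they then stand; what a row does not reach is not made up. A row lasts 1/10 s, in which the tool goes at most 50 mm and 8.59 degrees, less where a joint would pass 70% of its speed; a pose out of reach is approached as far as the arm can. A call with a number of a shift or a turn outside -1 to 1 is refused whole. A call with a gripper value outside its range is refused whole. "grip" is the opening, from -1 (shut) to 1 (fully open), set as the call begins (left out, the last holds). The fingers move at their own pace and stop on an object; "squeeze" is the grip in N (left out, the last holds). Time passes only in rows, so rows that do not move let the fingers close. It gives the time, the measured TCP pose, the force and the opening at its end, in the units of the state.
- env.observe(): the state, without advancing time (a new reading comes with each control period).
- vision.get_image(name): name is "scene" or "top" or "wrist"; returns (picture, depth): 400x640x3 uint8, red, green, blue; 400x640 float32, m along the optical axis (not along the pixel's ray), 0 where there is no reading.
- vision.camera_info(name): a dict with "fx", "fy", "cx", "cy" (pixels), "rvec" (rotation vector, rad) and "tvec" (3), from world to camera coordinates, as OpenCV has them. Camera axes: x right, y down, z forward; pixel columns grow to the right and rows downward; lengths in m; the calibration is good to about 2 mm. A picture is of the moment at which its call begins: read the wrist's pose just before it. camera_info takes no time and is no camera call; for the wrist camera it gives the pose at the moment of the call.
- close_job(): hands the job in, once; it reports no verdict.
Trained networks look in the newest picture that a camera, given by its name, has taken for a name from the list of things; names that differ only in an ending like _2 or _b are one class to them, and where a whole thing is asked for, a point or a joint stands for the part that bears it (a point fixed in the world has none). Each returns a list of dicts, best first, with "score" (0 to 1); they miss things now and then, are a little off and sometimes report something else, mostly with a low value. They report only what shows in the picture. A call takes as long as a camera call. They do not tell look-alikes from the thing itself.
- spotter.trace(camera, query): "pixels" (400x640 bool, what is visible of it) and "rect" ([left, top, right, bottom] in pixels, round what is visible of it).
The state is a dict: "time_s": time; "q": joint angles; "qvel": joint speeds; "joint_efforts": joint torques, N m; "position": TCP position; "tool_rot": TCP orientation; "ft_force": force on the tool from outside, world axes, zero at the start; "wrist_torque": the same for the moment, N m; "grip_width": finger opening in m.
Only numpy, scipy, OpenCV 4.12 (cv2) and the standard library are available. Lean on these libraries where they do the work, as an engineer would, in place of code of your own. Each camera call takes 0.05 s, during which the arm holds its last target.

## Working session

There is one attempt and no reset: what is moved stays moved. The work goes in short steps, Python scripts to look and compute and a tool call to move; the robot and the scene stay as the last step left them, time stands still between calls to the robot, and variables do not carry over. Pictures are saved under pics/ and viewed, and the job is handed in when it is done.

Besides the shell and the picture viewer there is one more tool, called after ">>>" as name(argument=value, ...) on one line, values as JSON. jog_arm: Moves the arm, as the interface text tells. Its arguments: {"type":"object","properties":{"plan":{"type":"array"},"grip":{"type":"number"},"squeeze":{"type":"number"}},"required":["plan"]}

```bash
mkdir -p pics; ls; python3 - <<'E'
from rig import env, vision
import cv2,numpy as np
s=env.observe(); print(s)
for n in ["scene","top","wrist"]:
    p,d=vision.get_image(n); cv2.imwrite(f"pics/{n}0.png",p[:,:,::-1]); np.savez(f"pics/{n}0.npz",p=p,d=d)
    print(n,vision.camera_info(n))
E
```

```text
pics
{'time_s': 0.0, 'q': array([ 6.20913510e+01,  2.18408235e+01,  7.43851705e+01, -1.43388042e-03,
        8.38559778e+01, -1.23361950e+01]), 'qvel': array([ 0.09982921,  0.02398134, -0.04353954,  0.07789759, -0.03667221,
        0.03206051]), 'joint_efforts': array([-7.64356118e-04, -4.48461306e+01, -2.31271255e+01, -1.67197850e-04,
        4.85403347e-03, -1.91817941e-05]), 'position': array([0.1475257 , 0.52954666, 0.23071087]), 'tool_rot': array([[-9.63292376e-01,  2.68453680e-01, -6.47659157e-04],
       [ 2.68454314e-01,  9.63291572e-01, -1.27592879e-03],
       [ 2.81356829e-04, -1.40295937e-03, -9.99998976e-01]]), 'ft_force': array([-0.52064854,  0.03701761,  0.31028927]), 'wrist_torque': array([-0.00154897,  0.02617301,  0.00382135]), 'grip_width': 0.0854878856501997}
scene {'fx': 370.43569090690477, 'fy': 370.43569090690477, 'cx': 316.60942467617076, 'cy': 200.82694454401286, 'rvec': array([ 2.29391528,  0.6829349 , -0.30238111]), 'tvec': array([-0.3850051 , -0.09406664,  1.21883474])}
top {'fx': 407.0233189347466, 'fy': 407.0233189347466, 'cx': 321.89288953402587, 'cy': 201.727152568476, 'rvec': array([ 2.15937991, -2.12844967,  0.20516693]), 'tvec': array([-0.03907637,  0.50487028,  1.20979621])}
wrist {'fx': 295.68664549500465, 'fy': 295.68664549500465, 'cx': 319.5791351975044, 'cy': 199.10029940373772, 'rvec': array([-2.32777956, -1.76548812, -0.23276707]), 'tvec': array([-0.54874338, -0.03276586,  0.37998296])}
```

View pics/scene0.png

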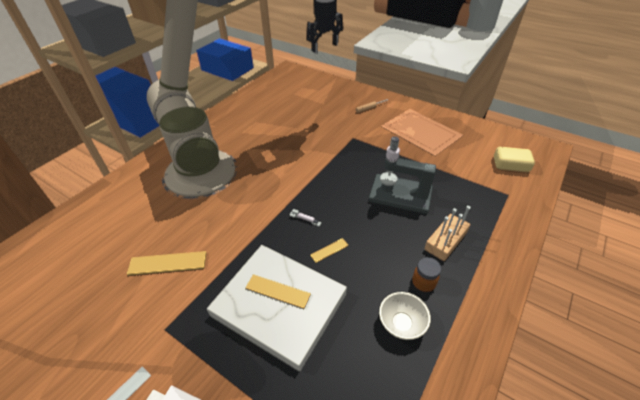

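View pics/top0.png

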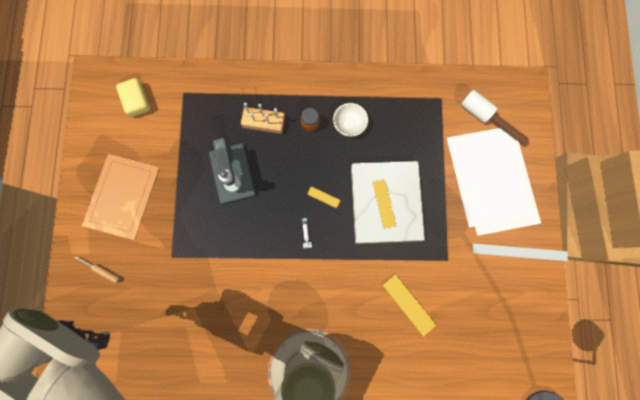

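View pics/wrist0.png

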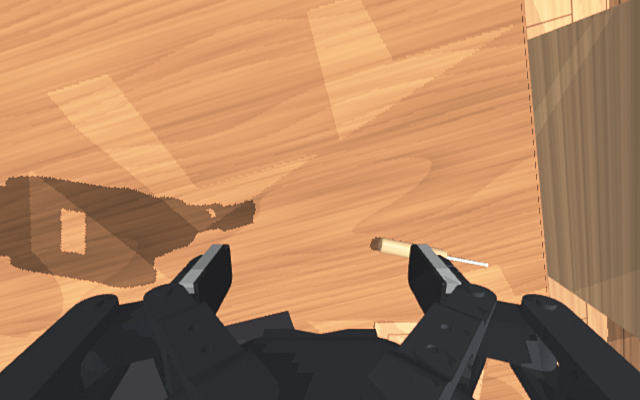

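The scene shows three brass bars. In the top view they are at (385,204) on the marble, (324,197), a small one on the black mat, and (409,305), a larger one on the wood. The marble one is the middle-sized and fits the description. The micrometer is at top (230,172), the swivel knife at (306,232), the bowl at (350,120), the jar at (310,119) and the tool block at (263,119).

```bash
cat > h.py <<'E'
import numpy as np, cv2
from rig import env, vision, spotter
def T(n,ci=None):
    ci=ci or vision.camera_info(n); R,_=cv2.Rodrigues(np.array(ci['rvec'])); return ci,R,np.array(ci['tvec'])
def cloud(n,d,ci=None):
    ci,R,t=T(n,ci); v,u=np.mgrid[0:400,0:640]
    P=np.stack([(u-ci['cx'])/ci['fx']*d,(v-ci['cy'])/ci['fy']*d,d],-1)
    return (P-t)@R   # R^T (P-t)
def pix(n,X,ci=None):
    ci,R,t=T(n,ci); c=R@np.array(X)+t; return ci['cx']+ci['fx']*c[0]/c[2], ci['cy']+ci['fy']*c[1]/c[2]
def ray(n,u,v,z,ci=None):
    ci,R,t=T(n,ci); r=R.T@np.array([(u-ci['cx'])/ci['fx'],(v-ci['cy'])/ci['fy'],1]); o=-R.T@t
    return o+r*(z-o[2])/r[2]
E
python3 - <<'E'
from h import *
for n in ["top","scene"]:
    z=np.load(f"pics/{n}0.npz"); C=cloud(n,z['d'])
    vision.get_image(n)
    for q in ["plate","stand","knob_mid","spindle","bowl","jar","tool_block","swivel_knife"]:
        for r in spotter.trace(n,q)[:4]:
            m=r['pixels']; P=C[m]; P=P[P[:,2]>-.05]
            if len(P)==0: continue
            rc=cv2.minAreaRect(P[:,:2].astype(np.float32))
            print(n,q,round(r['score'],2),r['rect'],m.sum(),'med',np.median(P,0).round(3),'rect',np.round(rc[0],3),np.round(rc[1],3),round(rc[2],1),'zmax',P[:,2].max().round(3))
print(env.observe()['time_s'])
p=np.load("pics/top0.npz")['p']
a=cv2.resize(p[120:220,190:290],None,fx=6,fy=6,interpolation=2); cv2.imwrite("pics/topcrop.png",a[:,:,::-1])
p=np.load("pics/scene0.npz")['p']
a=cv2.resize(p[120:220,350:450],None,fx=6,fy=6,interpolation=2); cv2.imwrite("pics/scenecrop.png",a[:,:,::-1])
E
```

```text
top plate 0.81 [383.2, 275.3, 433.0, 331.0] 1042 med [ 0.199 -0.299  0.008] rect [ 0.249 -0.207] [0.4   0.111] 61.6 zmax 1.278
top plate 0.8 [370.0, 177.8, 395.7, 228.1] 669 med [ 0.502 -0.221  0.042] rect [ 0.408 -0.159] [0.132 0.357] 56.4 zmax 1.278
top plate 0.57 [306.2, 187.3, 338.5, 210.3] 280 med [ 0.529 -0.036  0.005] rect [ 0.431 -0.042] [0.264 0.097] 4.7 zmax 1.278
top stand 0.65 [209.7, 137.3, 256.1, 206.0] 2155 med [0.588 0.246 0.023] rect [0.473 0.186] [0.498 0.153] 30.0 zmax 1.278
top knob_mid 0.53 [218.8, 170.3, 227.5, 180.5] 63 med [0.553 0.243 0.202] rect [0.432 0.12 ] [0.369 0.019] 45.4 zmax 1.278
top knob_mid 0.51 [374.8, 177.7, 398.8, 230.8] 625 med [ 0.502 -0.223  0.042] rect [ 0.504 -0.223] [0.15  0.042] 12.2 zmax 0.048
top bowl 0.61 [330.7, 104.8, 368.8, 136.8] 838 med [ 0.785 -0.121  0.02 ] rect [ 0.558 -0.09 ] [0.104 0.543] 82.8 zmax 1.278
top jar 0.82 [298.2, 108.9, 317.1, 130.6] 366 med [0.765 0.012 0.064] rect [0.563 0.002] [0.534 0.058] 2.8 zmax 1.278
top tool_block 0.83 [238.2, 108.5, 283.5, 134.8] 908 med [0.768 0.163 0.036] rect [0.585 0.067] [0.58  0.1
[... 741 characters left out ...]
[ 0.667 -0.007] [0.174 1.121] 14.9 zmax 0.803
scene bowl 0.93 [380.5, 289.0, 428.3, 341.0] 1866 med [ 0.773 -0.108  0.021] rect [ 0.824 -0.282] [0.113 0.505] 16.2 zmax 0.803
scene jar 0.79 [412.1, 256.4, 440.9, 291.5] 746 med [ 0.776 -0.005  0.06 ] rect [ 0.815 -0.225] [0.06  0.631] 10.1 zmax 0.803
scene tool_block 0.82 [424.4, 207.6, 471.2, 257.9] 1238 med [0.777 0.141 0.036] rect [ 0.783 -0.135] [0.085 0.816] 2.0 zmax 0.803
scene swivel_knife 0.53 [245.9, 277.7, 311.4, 307.2] 1025 med [ 0.507 -0.226  0.043] rect [ 0.667 -0.338] [0.133 0.517] 55.1 zmax 0.803
scene swivel_knife 0.47 [290.5, 214.4, 318.1, 222.5] 137 med [0.408 0.014 0.017] rect [0.413 0.013] [0.033 0.085] 85.1 zmax 0.026
1.05
```

View pics/topcrop.png

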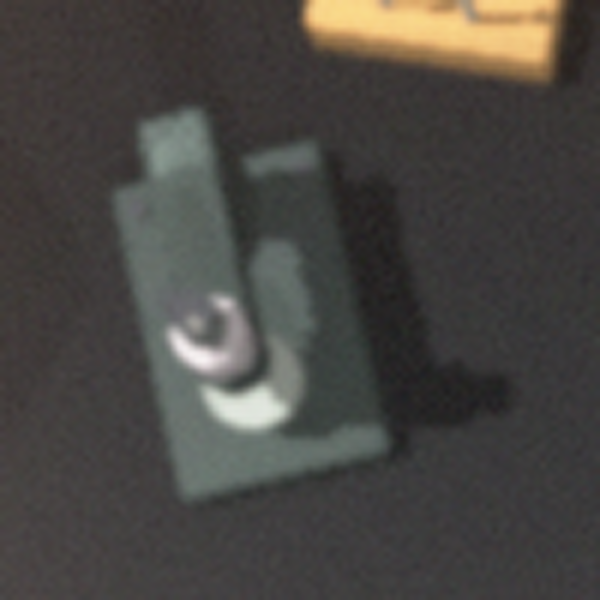

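View pics/scenecrop.png

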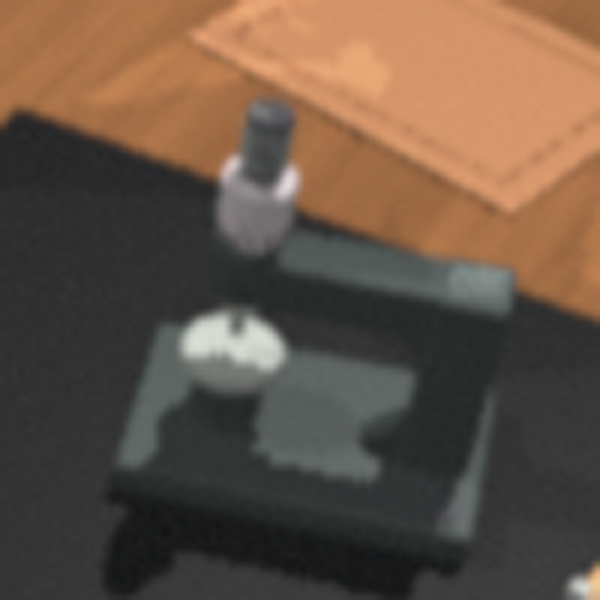

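```bash
python3 - <<'E'
from h import *
for n in ["top","scene"]:
    z=np.load(f"pics/{n}0.npz"); p=z['p'].astype(int); C=cloud(n,z['d'])
    u=np.linalg.norm(C[...,:2]-[.504,-.223],axis=-1)<.1
    br=(p[...,0]-p[...,2]>70)&u&(C[...,2]>.0)&(C[...,2]<.07)
    P=C[br]; rc=cv2.minAreaRect(P[:,:2].astype(np.float32)); print(n,'plate',br.sum(),rc,P.mean(0),np.percentile(P[:,2],[5,50,95]))
    c,e,s=cv2.PCACompute2(P[:,:2].astype(np.float32),None); print(c,e[0],np.sqrt(s*12).ravel())
    mz=(np.abs(C[...,0]-.504)<.12)&(np.abs(C[...,1]+.223)<.12)&~br&(C[...,2]>.02)&(C[...,2]<.06)
    print('slab',np.percentile(C[mz][:,2],[5,50,95]))
    near=np.linalg.norm(C[...,:2]-[.56,.24],axis=-1)<.2
    for nm,a,b in [('base',.012,.028),('anvil',.053,.067),('arm',.12,.134),('knob',.195,.21),('drumtop',.160,.172)]:
        m=near&(C[...,2]>a)&(C[...,2]<b)
        if nm=='anvil': m&=(p.min(-1)>110)
        Q=C[m]
        if len(Q)<4: continue
        rc=cv2.minAreaRect(Q[:,:2].astype(np.float32)); print(nm,len(Q),np.round(rc[0],4),np.round(rc[1],3),round(rc[2],1),Q.mean(0).round(4), 'circ',cv2.minEnclosingCircle(Q[:,:2].astype(np.float32)))
E
```

```text
top plate 617 ((0.50383460521698, -0.22397655248641968), (0.14856770634651184, 0.042625706642866135), 12.93688678741455) [ 0.50290186 -0.22382664  0.04173792] [0.03738626 0.04183308 0.04560283]
[[ 0.50290215 -0.22382662]] [0.9744149 0.224757 ] [0.1488051  0.04041794]
slab [0.0315767  0.03581143 0.04000605]
base 1316 [0.6284 0.254 ] [0.161 0.258] 85.6 [0.5931 0.2461 0.021 ] circ ((0.6231644153594971, 0.22547993063926697), 0.13654741644859314)
anvil 107 [0.5504 0.2406] [0.036 0.049] 38.1 [0.5487 0.2393 0.0607] circ ((0.5558716654777527, 0.24460677802562714), 0.02474643662571907)
arm 398 [0.6056 0.2622] [0.139 0.043] 14.9 [0.6212 0.261  0.1287] circ ((0.6062290668487549, 0.2608160376548767), 0.06982944905757904)
knob 58 [0.5556 0.2446] [0.021 0.022] 20.2 [0.5559 0.2442 0.2024] circ ((0.5562360286712646, 0.24478721618652344), 0.011613958515226841)
drumtop 55 [0.5538 0.2427] [0.027 0.031] 46.8 [0.5513 0.2407 0.1667] circ ((0.5558316707611084, 0.24422457814216614), 0.017231019213795662)
scene plate 979 ((0.5034562349319458, -0.22508928179740906), (0.14978067576885223, 0.04041951522231102),
[... 196 characters left out ...]
7 0.03911292]
base 1227 [0.5982 0.2528] [0.175 0.114] 15.6 [0.6013 0.2374 0.0213] circ ((0.5985274314880371, 0.2532444894313812), 0.10054530948400497)
anvil 141 [0.5549 0.2442] [0.047 0.045] 26.4 [0.5563 0.2416 0.0618] circ ((0.5566049814224243, 0.24261018633842468), 0.025410819798707962)
arm 451 [0.6074 0.255 ] [0.139 0.037] 14.7 [0.6157 0.2531 0.1281] circ ((0.6078420281410217, 0.2533855140209198), 0.06956780701875687)
knob 54 [0.5556 0.2418] [0.02  0.024] 28.4 [0.5577 0.2398 0.2018] circ ((0.5575222373008728, 0.24273209273815155), 0.01260369922965765)
drumtop 66 [0.5578 0.2381] [0.033 0.025] 12.6 [0.5589 0.2352 0.1664] circ ((0.5572602152824402, 0.24039800465106964), 0.016803892329335213)
```

```bash
python3 - <<'E'
from h import *
s=env.observe(); ci,R,t=T("wrist"); o=-R.T@t; print('cam in tool',s['tool_rot'].T@(o-s['position']), s['tool_rot'].T@R.T)
p=np.load("pics/top0.npz")['p']
a=cv2.resize(p[150:260,340:450],None,fx=5,fy=5,interpolation=2); cv2.imwrite("pics/platecrop.png",a[:,:,::-1])
E
```

```text
cam in tool [ 0.06670161 -0.00062782 -0.14379867] [[-1.36464008e-03 -9.65334043e-01 -2.61014029e-01]
 [ 9.99999046e-01 -1.26206461e-03 -5.60601461e-04]
 [ 2.11751107e-04 -2.61014545e-01  9.65334845e-01]]
```

View pics/platecrop.png

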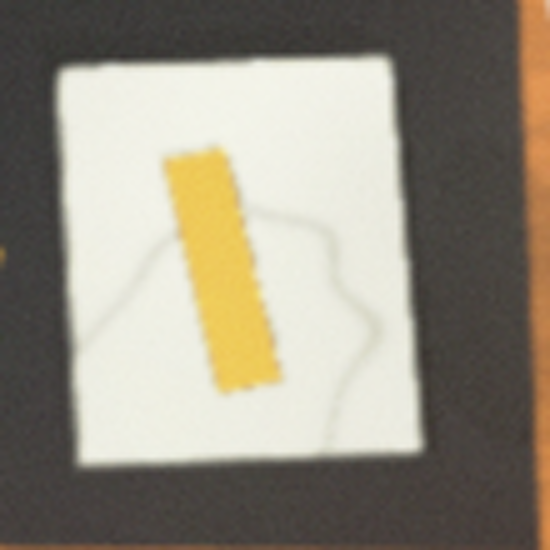

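The choice is confirmed: the crop shows the middle-sized bar alone on the marble. I'll turn 28° and swing over to its near (-x) end, with the camera side facing away from the micrometer.

>>> jog_arm(plan=[[[-0.7,0,0,0,0,-0.83],[-0.7,0,0,0,0,-0.83],[-0.7,0,0,0,0,-0.83],[-0.7,0,0,0,0,-0.82],[0,-0.5,0,0,0,0],[0,-0.9,0,0,0,0],[0,-1,0,0,0,0],[0,-1,0,0,0,0],[0,-1,0,0,0,0],[0,-1,0,0,0,0]]], grip=1)

```text
time_s: 2.05
position: [0.3063, 0.3083, 0.2314]
tool_rot: [[-0.975, -0.223, 0.0], [-0.223, 0.975, 0.0], [-0.0, 0.0, -1.0]]
ft_force: [0.3, -0.4, -0.1]
grip_width: 0.0856
```

>>> jog_arm(plan=[[[0,-1,0,0,0,0],[0,-1,0,0,0,0],[0,-1,0,0,0,0],[0,-1,0,0,0,0],[0,-1,0,0,0,0],[0,-1,0,0,0,0],[0,-1,0,0,0,0],[0,-1,0,0,0,0],[0,-1,0,0,0,0],[0,-1,0,0,0,0]]])

```text
time_s: 3.05
position: [0.3955, -0.0819, 0.2315]
tool_rot: [[-0.975, -0.222, 0.001], [-0.222, 0.975, -0.0], [-0.001, -0.0, -1.0]]
ft_force: [1.1, 0.2, -0.1]
grip_width: 0.0853
```

>>> jog_arm(plan=[[[-0.12,-0.9,0,0,0,0],[-0.12,-0.9,0.3,0,0,0],[0,-0.8,0.6,0,0,0],[0,-0.8,0.8,0,0,0],[0,-0.5,0.8,0,0,0],[0,0,0.5,0,0,0],[0,0,0,0,0,0],[0,0,0,0,0,0]]])

```text
time_s: 3.85
position: [0.4397, -0.23, 0.1119]
tool_rot: [[-0.975, -0.223, 0.0], [-0.223, 0.975, -0.0], [-0.0, -0.0, -1.0]]
ft_force: [-0.4, 0.8, 0.6]
grip_width: 0.0857
```

```bash
python3 - <<'E'
from h import *
s=env.observe(); print(s['position'],s['q'])
ci=vision.camera_info("wrist")
p,d=vision.get_image("wrist"); cv2.imwrite("pics/w1.png",p[:,:,::-1])
C=cloud("wrist",d,ci); p=p.astype(int)
for r in spotter.trace("wrist","plate")[:2]:
    m=r['pixels']&(d>0)&(C[...,2]>.038)&(C[...,2]<.05); P=C[m]; print(r['score'],r['rect'],m.sum(),np.percentile(P[:,2],[5,50,95]),cv2.minAreaRect(P[:,:2].astype(np.float32)))
m=(p[...,0]-p[...,2]>70)&(d>0)&(C[...,2]>.036)&(C[...,2]<.05); P=C[m]; print(m.sum(),np.percentile(P[:,2],[5,50,95]),cv2.minAreaRect(P[:,:2].astype(np.float32)))
m=(p.min(-1)>150)&(C[...,2]>.02)&(C[...,2]<.05);print('slab',np.percentile(C[m][:,2],[5,50,95]))
E
```

```text
[ 0.43972484 -0.23002624  0.11192926] [-4.13117477e+01  2.38440612e+01  9.33492173e+01  1.88182203e-03
  6.27921786e+01 -1.44199051e+02]
6187 [0.04119529 0.04216915 0.04317655] ((0.4885225296020508, -0.22861871123313904), (0.12387888133525848, 0.039739422500133514), 12.692575454711914)
slab [0.03510827 0.03618552 0.03722093]
```

View pics/w1.png

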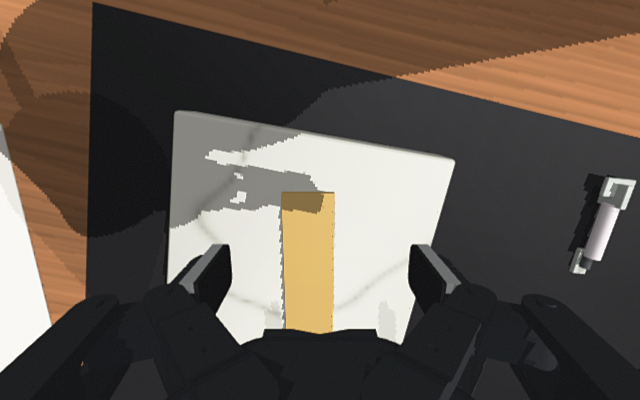

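The plate shows at wrist pixels (282–335, 192–330). Its near end is at v=192 and it is about 6 mm thick. I'll align, part-close the fingers and descend.

>>> jog_arm(plan=[[[0.05,-0.23,0,0,0,0],[0,0,0.5,0,0,0],[0,0,0.5,0,0,0],[0,0,0.4,0,0,0],[0,0,0.2,0,0,0],[0,0,0,0,0,0],[0,0,0,0,0,0],[0,0,0,0,0,0]]], grip=0.15, squeeze=40)

```text
time_s: 4.75
position: [0.44, -0.2399, 0.0482]
tool_rot: [[-0.975, -0.223, 0.001], [-0.223, 0.975, -0.001], [-0.001, -0.001, -1.0]]
ft_force: [0.1, 0.3, -0.7]
grip_width: 0.0492
```

```bash
python3 - <<'E'
from h import *
s=env.observe(); print(s['position'],s['grip_width'],s['ft_force'])
ci=vision.camera_info("wrist")
p,d=vision.get_image("wrist"); cv2.imwrite("pics/w2.png",p[:,:,::-1]); C=cloud("wrist",d,ci)
for v in range(225,300,6): print(v,[(u,*C[v,u].round(3)) for u in range(230,410,9) if C[v,u,2]>.047 and d[v,u]>0])
E
```

```text
[ 0.44004827 -0.23987734  0.04821557] 0.04920431481051644 [ 0.06675005  0.3012898  -0.71338779]
225 []
231 []
237 [(257, np.float64(0.435), np.float64(-0.272), np.float64(0.058)), (266, np.float64(0.435), np.float64(-0.268), np.float64(0.058)), (374, np.float64(0.423), np.float64(-0.217), np.float64(0.058)), (383, np.float64(0.422), np.float64(-0.213), np.float64(0.058))]
243 [(257, np.float64(0.435), np.float64(-0.271), np.float64(0.066)), (266, np.float64(0.434), np.float64(-0.267), np.float64(0.066)), (374, np.float64(0.423), np.float64(-0.218), np.float64(0.065)), (383, np.float64(0.423), np.float64(-0.214), np.float64(0.064))]
249 [(248, np.float64(0.44), np.float64(-0.275), np.float64(0.063)), (257, np.float64(0.435), np.float64(-0.27), np.float64(0.072)), (266, np.float64(0.437), np.float64(-0.266), np.float64(0.066)), (374, np.float64(0.424), np.float64(-0.219), np.float64(0.069)), (383, np.float64(0.422), np.float64(-0.216), np.float64(0.072)), (392, np.float64(0.425), np.float64(-0.208), np.float64(0.063))]
255 [(239, np.float64(0.441), np.float64(-0.277), np.float64(0.069)
[... 3671 characters left out ...]
4(0.442), np.float64(-0.215), np.float64(0.075)), (383, np.float64(0.432), np.float64(-0.217), np.float64(0.09)), (392, np.float64(0.422), np.float64(-0.22), np.float64(0.107)), (401, np.float64(0.422), np.float64(-0.217), np.float64(0.106))]
297 [(230, np.float64(0.429), np.float64(-0.269), np.float64(0.117)), (239, np.float64(0.428), np.float64(-0.267), np.float64(0.117)), (248, np.float64(0.427), np.float64(-0.264), np.float64(0.118)), (257, np.float64(0.446), np.float64(-0.264), np.float64(0.09)), (383, np.float64(0.435), np.float64(-0.216), np.float64(0.09)), (392, np.float64(0.418), np.float64(-0.224), np.float64(0.117)), (401, np.float64(0.418), np.float64(-0.221), np.float64(0.117))]
```

View pics/w2.png

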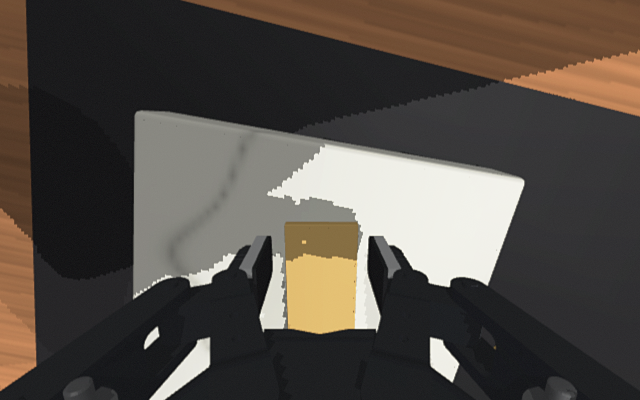

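>>> jog_arm(plan=[[[0,0.01,0.2,0,0,0],[0,0,0.15,0,0,0],[0,0,0.05,0,0,0],[0,0,0,0,0,0],[0,0,0,0,0,0]]])

```text
time_s: 5.3
position: [0.4395, -0.239, 0.0321]
tool_rot: [[-0.975, -0.223, 0.0], [-0.223, 0.975, -0.0], [-0.0, -0.0, -1.0]]
ft_force: [-3.4, 1.5, 16.0]
grip_width: 0.0493
```

>>> jog_arm(plan=[[[0,0,0,0,0,0],[0,0,0,0,0,0],[0,0,0,0,0,0],[0,0,0,0,0,0],[0,0,0,0,0,0]]], grip=-0.02)

```text
time_s: 5.8
position: [0.4402, -0.2394, 0.0332]
tool_rot: [[-0.975, -0.223, 0.002], [-0.223, 0.975, -0.002], [-0.002, -0.002, -1.0]]
ft_force: [-3.5, 4.1, 25.4]
grip_width: 0.042
```

```bash
python3 - <<'E'
from h import *
s=env.observe(); print(s['position'],s['grip_width'],s['ft_force'])
ci=vision.camera_info("wrist")
p,d=vision.get_image("wrist"); cv2.imwrite("pics/w3.png",p[:,:,::-1]); C=cloud("wrist",d,ci)
for v in range(225,260,4): print(v,[(u,*(1000*C[v,u]).astype(int)) for u in range(240,400,8) if C[v,u,2]>.0435 and d[v,u]>0])
E
```

```text
[ 0.44023207 -0.2393931   0.0331745 ] 0.04195614246064202 [-3.49928355  4.07356713 25.35465825]
225 []
229 []
233 []
237 [(272, np.int64(433), np.int64(-264), np.int64(43)), (376, np.int64(422), np.int64(-215), np.int64(44))]
241 [(264, np.int64(434), np.int64(-267), np.int64(47)), (272, np.int64(433), np.int64(-264), np.int64(48)), (368, np.int64(423), np.int64(-220), np.int64(47)), (376, np.int64(422), np.int64(-216), np.int64(48))]
245 [(264, np.int64(434), np.int64(-266), np.int64(53)), (272, np.int64(433), np.int64(-263), np.int64(52)), (368, np.int64(424), np.int64(-220), np.int64(52)), (376, np.int64(423), np.int64(-217), np.int64(52)), (384, np.int64(425), np.int64(-211), np.int64(44))]
249 [(248, np.int64(439), np.int64(-274), np.int64(48)), (256, np.int64(440), np.int64(-270), np.int64(46)), (264, np.int64(434), np.int64(-266), np.int64(56)), (272, np.int64(433), np.int64(-262), np.int64(56)), (368, np.int64(424), np.int64(-221), np.int64(56)), (376, np.int64(423), np.int64(-218), np.int64(57)), (384, np.int64(426), np.int64(-211), np.int64(48)), (392, np.int64(425), np.int
[... 166 characters left out ...]
65), np.int64(61)), (272, np.int64(435), np.int64(-262), np.int64(56)), (368, np.int64(425), np.int64(-221), np.int64(58)), (376, np.int64(423), np.int64(-218), np.int64(60)), (384, np.int64(422), np.int64(-215), np.int64(61)), (392, np.int64(425), np.int64(-208), np.int64(52))]
257 [(248, np.int64(439), np.int64(-272), np.int64(57)), (256, np.int64(434), np.int64(-268), np.int64(64)), (264, np.int64(434), np.int64(-264), np.int64(64)), (272, np.int64(437), np.int64(-262), np.int64(57)), (368, np.int64(426), np.int64(-221), np.int64(60)), (376, np.int64(424), np.int64(-219), np.int64(63)), (384, np.int64(423), np.int64(-215), np.int64(64)), (392, np.int64(426), np.int64(-209), np.int64(55))]
```

View pics/w3.png

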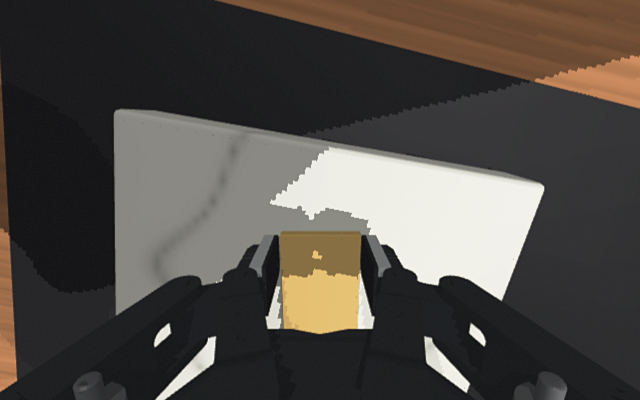

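Fingertips are on the slab (25 N). I'll ease up 3 mm and grip.

>>> jog_arm(plan=[[[0,0,-0.07,0,0,0],[0,0,0,0,0,0],[0,0,0,0,0,0]]])

```text
time_s: 6.15
position: [0.4394, -0.239, 0.0337]
tool_rot: [[-0.975, -0.223, -0.001], [-0.223, 0.975, 0.0], [0.0, 0.001, -1.0]]
ft_force: [-0.4, -0.0, -0.7]
grip_width: 0.0419
```

>>> jog_arm(plan=[[[0,0,0,0,0,0],[0,0,0,0,0,0],[0,0,0,0,0,0],[0,0,0,0,0,0],[0,0,0,0,0,0]]], grip=-0.4, squeeze=60)

```text
time_s: 6.65
position: [0.4394, -0.2391, 0.0341]
tool_rot: [[-0.975, -0.223, -0.0], [-0.223, 0.975, 0.0], [0.0, 0.0, -1.0]]
ft_force: [-0.8, 1.4, 6.0]
grip_width: 0.0379
```

>>> jog_arm(plan=[[[0,0,-0.15,0,0,0],[0,0,-0.4,0,0,0],[0,0,-0.6,0,0,0],[0,0,-0.5,0,0,0],[0,0,-0.3,0,0,0],[0,0,0,0,0,0],[0,0,0,0,0,0]]])

```text
time_s: 7.35
position: [0.4391, -0.2388, 0.1114]
tool_rot: [[-0.975, -0.223, -0.001], [-0.223, 0.975, 0.001], [0.001, 0.001, -1.0]]
ft_force: [0.1, -0.1, -3.0]
grip_width: 0.0377
```

```bash
cat > pl.py <<'E'
from h import *
import sys
tag=sys.argv[1]
s=env.observe(); print(s['time_s'],s['position'],s['grip_width'],s['ft_force'])
c0=s['position']-s['tool_rot'][:,0]*.064
for n in sys.argv[2:]:
    p,d=vision.get_image(n); cv2.imwrite(f"pics/{n}_{tag}.png",p[:,:,::-1]); C=cloud(n,d); p=p.astype(int)
    m=(p[...,0]-p[...,2]>60)&(p[...,0]>110)&(np.linalg.norm(C[...,:2]-c0[:2],axis=-1)<.085)&(abs(C[...,2]-c0[2])<.02)&(d>0)
    P=C[m]
    if len(P)<20: print(n,'few',len(P)); continue
    rc=cv2.minAreaRect(P[:,:2].astype(np.float32))
    A=np.c_[P-P.mean(0)]; w=np.linalg.svd(A,full_matrices=False)[2]; nrm=w[2]*np.sign(w[2][2]); 
    print(n,m.sum(),'rect',np.round(rc[0],4),np.round(rc[1],4),round(rc[2],1),'mean',P.mean(0).round(4),'axis',w[0].round(3),'normal',nrm.round(3))
E
python3 pl.py lift scene top wrist
python3 - <<'E'
import cv2
p=cv2.imread('pics/scene_lift.png'); cv2.imwrite('pics/scl.png',cv2.resize(p[200:350,180:380],None,fx=4,fy=4)[:600,:800])
E
```

```text
7.35 [ 0.4391184  -0.23878994  0.11143057] 0.037726441806769026 [ 0.06425522 -0.10900122 -2.95718367]
scene 1027 rect [ 0.5039 -0.2244] [0.1473 0.0409] 12.3 mean [ 0.5091 -0.2237  0.1179] axis [ 0.98   0.196 -0.031] normal [0.03  0.007 1.   ]
top 274 rect [ 0.5358 -0.2149] [0.0821 0.0397] 13.0 mean [ 0.5443 -0.2102  0.1158] axis [-0.999  0.041  0.028] normal [ 0.027 -0.006  1.   ]
wrist 7228 rect [ 0.4559 -0.2352] [0.0586 0.0398] 12.5 mean [ 0.4533 -0.2358  0.1186] axis [ 0.977  0.211 -0.023] normal [0.023 0.003 1.   ]
```

View pics/scl.png

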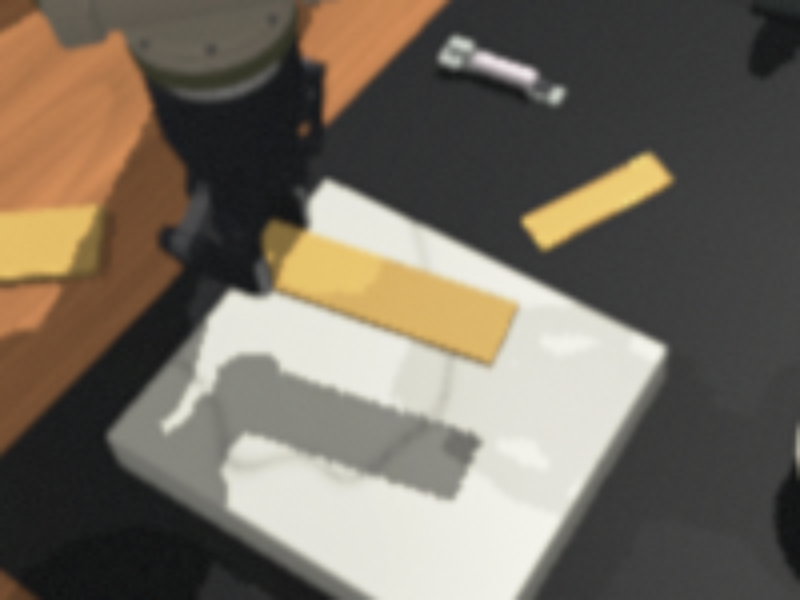

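Held level apart from about 1.5° of droop. I'll level it and carry it over to in front of the throat.

>>> jog_arm(plan=[[[0,0.3,0,0,-0.18,0],[0,0.6,0,0,0,0],[0,0.8,0,0,0,0],[0,0.9,0,0,0,0],[0,0.9,0,0,0,0],[0,0.9,0,0,0,0],[0,0.9,0,0,0,0],[0,0.9,0,0,0,0],[0,0.9,0,0,0,0],[0,0.9,0,0,0,0]]])

```text
time_s: 8.5
position: [0.3674, 0.0742, 0.1118]
tool_rot: [[-0.975, -0.222, 0.025], [-0.222, 0.975, 0.006], [-0.026, 0.0, -1.0]]
ft_force: [0.9, -0.4, -4.1]
grip_width: 0.0376
```

>>> jog_arm(plan=[[[-0.2,0.9,0,0,0,0],[-0.2,0.8,0,0,0,0],[-0.2,0.7,0,0,0,0],[-0.1,0.5,0,0,0,0],[0,0.2,0,0,0,0],[0,0,0,0,0,0],[0,0,0,0,0,0],[0,0,0,0,0,0]]])

```text
time_s: 9.3
position: [0.368, 0.1992, 0.1128]
tool_rot: [[-0.975, -0.222, 0.026], [-0.222, 0.975, 0.006], [-0.027, -0.0, -1.0]]
ft_force: [0.0, -0.7, -2.8]
grip_width: 0.0376
```

```bash
python3 pl.py pre scene top
```

```text
9.3 [0.36796458 0.19916383 0.11280964] 0.03762545542225057 [ 2.48187265e-03 -7.03730848e-01 -2.84402492e+00]
scene 442 rect [0.4389 0.215 ] [0.1371 0.0459] 12.1 mean [0.4419 0.2139 0.1211] axis [ 0.977  0.211 -0.002] normal [ 0.006 -0.018  1.   ]
top 291 rect [0.4759 0.2251] [0.0616 0.04  ] 12.6 mean [0.4762 0.2253 0.1206] axis [-0.991 -0.133  0.012] normal [0.011 0.007 1.   ]
```

View pics/scene_pre.png

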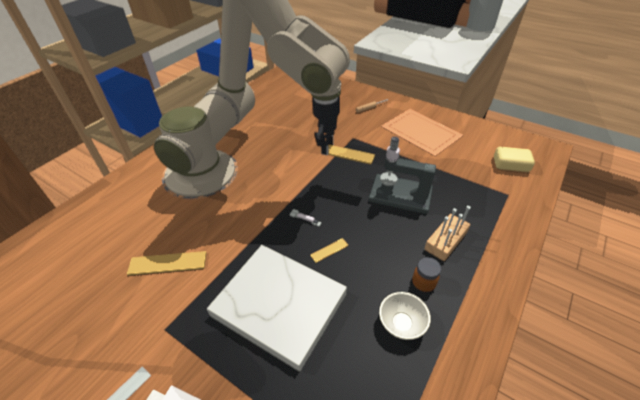

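>>> jog_arm(plan=[[[0,0.04,0.3,0,0,0],[0,0,0.5,0,0,0],[0,0,0.4,0,0,0],[-0.25,0,0.08,0,0,0],[-0.25,0,0.01,0,0,0],[0,0,0,0,0,0],[0,0,0,0,0,0],[0,0,0,0,0,0]]])

```text
time_s: 10.2
position: [0.3883, 0.2063, 0.0623]
tool_rot: [[-0.974, -0.223, 0.027], [-0.223, 0.975, 0.006], [-0.028, -0.0, -1.0]]
ft_force: [-0.6, -0.3, -3.7]
grip_width: 0.0377
```

```bash
python3 pl.py pre2 scene top; python3 - <<'E'
import cv2
p=cv2.imread('pics/scene_pre2.png'); cv2.imwrite('pics/scl2.png',cv2.resize(p[120:220,310:450],None,fx=5,fy=5,interpolation=2))
E
```

```text
10.2 [0.38833505 0.20626319 0.06225553] 0.03772438166122378 [-0.64112023 -0.29288669 -3.6586902 ]
scene 425 rect [0.4587 0.2226] [0.1359 0.0454] 12.5 mean [0.4629 0.221  0.0708] axis [0.979 0.205 0.001] normal [-0.    -0.002  1.   ]
top 250 rect [0.497  0.2329] [0.0578 0.0402] 11.5 mean [0.4984 0.2331 0.0702] axis [-0.992 -0.124 -0.003] normal [-0.005  0.016  1.   ]
```

View pics/scl2.png

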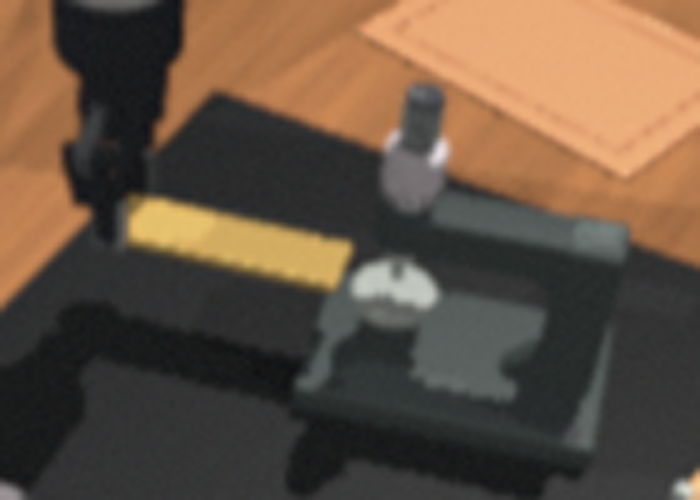

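>>> jog_arm(plan=[[[-0.1,0,0.028,0,0,0],[-0.3,0,0.009,0,0,0],[-0.3,0,0.009,0,0,0],[-0.3,0,0.009,0,0,0],[-0.2,0,0.006,0,0,0],[0,0,0,0,0,0],[0,0,0,0,0,0]]])

```text
time_s: 11.0
position: [0.4348, 0.2169, 0.0605]
tool_rot: [[-0.975, -0.223, 0.026], [-0.223, 0.975, 0.006], [-0.026, 0.0, -1.0]]
ft_force: [-0.9, -0.2, -2.7]
grip_width: 0.0381
```

```bash
python3 pl.py ins scene; python3 - <<'E'
import cv2
p=cv2.imread('pics/scene_ins.png'); cv2.imwrite('pics/scl3.png',cv2.resize(p[120:220,310:450],None,fx=5,fy=5,interpolation=2))
E
```

```text
11.0 [0.43475862 0.21693364 0.06052989] 0.038144990699141075 [-0.86204072 -0.21374951 -2.72952943]
scene 388 rect [0.5066 0.233 ] [0.1333 0.0425] 13.1 mean [0.5025 0.2313 0.0688] axis [ 0.969  0.246 -0.002] normal [ 0.007 -0.02   1.   ]
```

View pics/scl3.png

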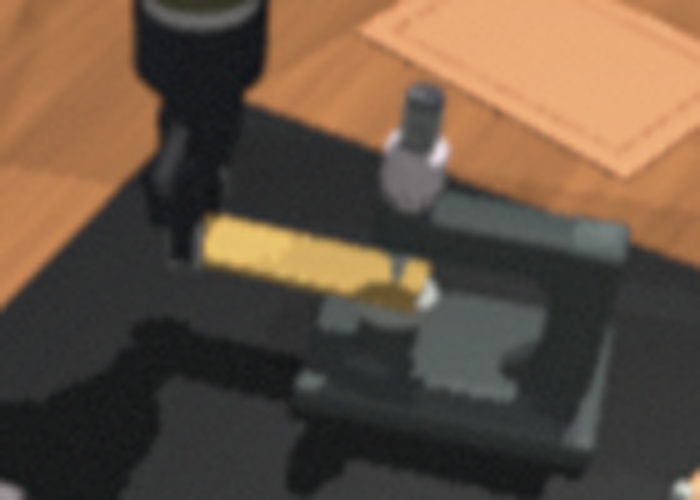

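The plate is entering the throat without touching: its tip is past the spindle at crop (425,280) and the forces are nil. I'll slide it on.

>>> jog_arm(plan=[[[-0.2,0,0.004,0,0,0],[-0.3,0,0.007,0,0,0],[-0.3,0,0.007,0,0,0],[-0.3,0,0.007,0,0,0],[-0.2,0,0.005,0,0,0],[-0.11,0,0,0,0,0],[0,0,0,0,0,0],[0,0,0,0,0,0]]])

```text
time_s: 11.85
position: [0.4898, 0.2295, 0.0609]
tool_rot: [[-0.975, -0.223, 0.026], [-0.223, 0.975, 0.006], [-0.026, -0.0, -1.0]]
ft_force: [-0.5, 0.4, -3.4]
grip_width: 0.0379
```

```bash
python3 pl.py ins2 scene top wrist; python3 - <<'E'
import cv2,numpy as np
p=cv2.imread('pics/scene_ins2.png'); q=cv2.imread('pics/top_ins2.png'); a=cv2.resize(p[120:220,340:440],None,fx=4,fy=4,interpolation=2);b=cv2.resize(q[120:220,190:290],None,fx=4,fy=4,interpolation=2)
cv2.imwrite('pics/scl4.png',np.hstack([a,b]))
E
```

```text
11.85 [0.4897836  0.22950067 0.06091916] 0.03792431129599355 [-0.50075581  0.40994773 -3.41281432]
scene 333 rect [0.5615 0.2472] [0.1322 0.0433] 15.0 mean [0.5573 0.2467 0.0692] axis [ 0.956  0.295 -0.001] normal [-0.002  0.01   1.   ]
top few 9
wrist 3518 rect [0.5065 0.2328] [0.0591 0.0401] 12.6 mean [0.4923 0.2281 0.0688] axis [ 0.952 -0.305  0.014] normal [-0.017 -0.007  1.   ]
```

View pics/scl4.png

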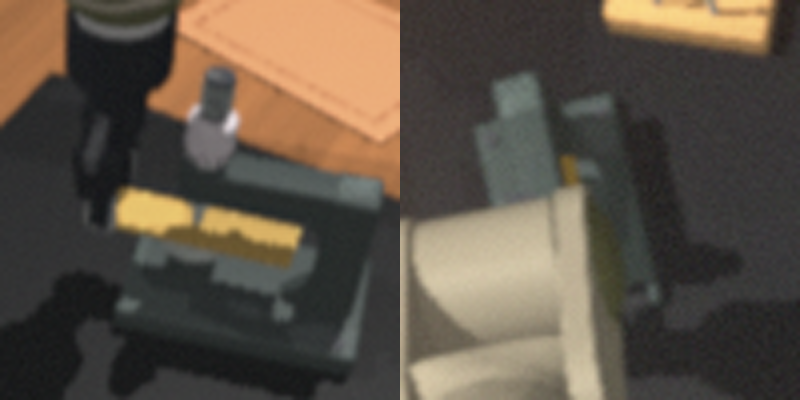

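View pics/wrist_ins2.png

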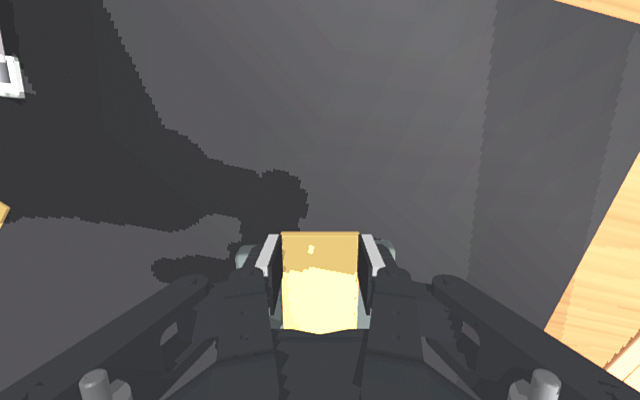

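>>> jog_arm(plan=[[[0,0,0.02,0,0,0],[0,0,0.02,0,0,0],[0,0,0,0,0,0],[0,0,0,0,0,0]]])

```text
time_s: 12.4
position: [0.4902, 0.2296, 0.0594]
tool_rot: [[-0.975, -0.223, 0.026], [-0.223, 0.975, 0.006], [-0.027, -0.0, -1.0]]
ft_force: [-0.5, -0.1, -2.7]
grip_width: 0.0374
```

>>> jog_arm(plan=[[[0,0,0.015,0,0,0],[0,0,0,0,0,0],[0,0,0,0,0,0]]])

```text
time_s: 12.7
position: [0.4903, 0.2296, 0.0589]
tool_rot: [[-0.974, -0.223, 0.026], [-0.223, 0.975, 0.006], [-0.027, -0.0, -1.0]]
ft_force: [0.4, -0.1, -2.7]
grip_width: 0.0375
```

>>> jog_arm(plan=[[[0,0,0.02,0,0,0],[0,0,0,0,0,0],[0,0,0,0,0,0]]])

```text
time_s: 13.0
position: [0.4903, 0.2296, 0.0582]
tool_rot: [[-0.974, -0.223, 0.027], [-0.223, 0.975, 0.006], [-0.027, -0.0, -1.0]]
ft_force: [-1.7, -0.2, 0.9]
grip_width: 0.038
```

>>> jog_arm(plan=[[[0,0,0.015,0,0,0],[0,0,0,0,0,0],[0,0,0,0,0,0]]])

```text
time_s: 13.3
position: [0.4903, 0.2296, 0.0576]
tool_rot: [[-0.974, -0.223, 0.026], [-0.223, 0.975, 0.006], [-0.027, -0.0, -1.0]]
ft_force: [-3.1, 0.0, 3.3]
grip_width: 0.0376
```

The plate is touching the anvil, so I'll release it.

>>> jog_arm(plan=[[[0,0,-0.01,0,0,0],[0,0,0,0,0,0],[0,0,0,0,0,0],[0,0,0,0,0,0],[0,0,0,0,0,0],[0,0,0,0,0,0]]], grip=0.35)

```text
time_s: 13.9
position: [0.4904, 0.2296, 0.0578]
tool_rot: [[-0.974, -0.223, 0.026], [-0.223, 0.975, 0.006], [-0.027, -0.0, -1.0]]
ft_force: [0.3, 1.0, -0.5]
grip_width: 0.0576
```

```bash
python3 pl.py rel scene wrist; python3 - <<'E'
import cv2,numpy as np
p=cv2.imread('pics/scene_rel.png'); q=cv2.imread('pics/wrist_rel.png'); a=cv2.resize(p[120:220,340:440],None,fx=4,fy=4,interpolation=2)
cv2.imwrite('pics/scl5.png',np.hstack([a,q[:,120:520]]))
E
```

```text
13.9 [0.49036551 0.22959741 0.05779579] 0.05756674000006219 [ 0.34723711  0.9736264  -0.48054187]
scene 350 rect [0.5607 0.2496] [0.1336 0.0424] 18.6 mean [0.558  0.2462 0.0678] axis [0.96  0.28  0.003] normal [-0.003  0.     1.   ]
wrist 3213 rect [0.5066 0.2329] [0.0579 0.0401] 12.3 mean [0.4889 0.2288 0.0669] axis [ 0.433 -0.902  0.004] normal [-0.026 -0.008  1.   ]
```

View pics/scl5.png

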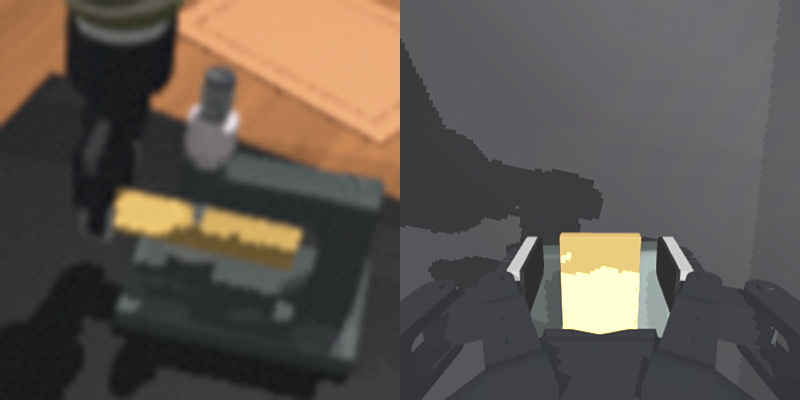

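>>> jog_arm(plan=[[[0.2,0,0,0,0,0],[0.5,0,0,0,0,0],[0.7,0,0,0,0,0],[0.5,0,0,0,0.18,0],[0,0,-0.5,0,0,0],[0,0,-0.9,0,0,-0.5],[0,0,-1,0,0,-0.9],[0,0,-1,0,0,-0.9],[0,0,-1,0,0,-0.9],[0,0,-0.6,0,0,-0.9]]])

```text
time_s: 15.0
position: [0.416, 0.2127, 0.2587]
tool_rot: [[-0.663, -0.748, 0.004], [-0.748, 0.663, 0.001], [-0.003, -0.002, -1.0]]
ft_force: [0.4, 0.2, -0.7]
grip_width: 0.0577
```

>>> jog_arm(plan=[[[0,0,0,0,0,-0.9],[0,0,0,0,0,-0.9],[0,0,0,0,0,-0.9],[0,0,0,0,0,-0.7],[0,0,0,0,0,0],[0,0,0,0,0,0]]])

```text
time_s: 15.6
position: [0.4159, 0.2126, 0.2556]
tool_rot: [[-0.222, -0.975, -0.0], [-0.975, 0.222, -0.0], [0.0, 0.0, -1.0]]
ft_force: [0.4, -0.4, -0.1]
grip_width: 0.0581
```

```bash
python3 pl.py up scene top; python3 - <<'E'
from h import *
s=env.observe(); print(s['q'],s['tool_rot'].round(3).tolist())
z=np.load
for n in ["top","scene"]:
    p,d=vision.get_image(n); C=cloud(n,d)
    near=np.linalg.norm(C[...,:2]-[.5565,.2435],axis=-1)<.04
    for nm,a,b in [('knob',.195,.21),('drumtop',.160,.172)]:
        Q=C[near&(C[...,2]>a)&(C[...,2]<b)]
        if len(Q)>5: print(n,nm,len(Q),cv2.minEnclosingCircle(Q[:,:2].astype(np.float32)),np.median(Q,0))
    m=(p[...,0].astype(int)-p[...,2]>60)&(np.linalg.norm(C[...,:2]-[.5565,.2435],axis=-1)<.1)&(abs(C[...,2]-.066)<.015)
    P=C[m]; print(n,'plate',len(P),cv2.minAreaRect(P[:,:2].astype(np.float32)),P.mean(0))
a=cv2.imread('pics/scene_up.png')[120:220,340:440]; b=cv2.imread('pics/top_up.png')[120:220,190:290]
cv2.imwrite('pics/c6.png',np.hstack([cv2.resize(x,None,fx=4,fy=4,interpolation=2) for x in (a,b)]))
E
```

```text
15.6 [0.41586312 0.21260394 0.25564751] 0.058059960235128556 [ 0.37225731 -0.44060811 -0.05950426]
scene few 0
top few 0
[ 1.25036099e+01  1.23779038e+01  8.40297173e+01  3.71397460e-04
  8.35986753e+01 -1.54707264e+02] [[-0.221, -0.975, -0.0], [-0.975, 0.221, -0.0], [0.0, 0.0, -1.0]]
top knob 51 ((0.5575215816497803, 0.24488745629787445), 0.011404109187424183) [0.55723021 0.24487425 0.20321994]
top drumtop 30 ((0.5587233304977417, 0.23802803456783295), 0.014970574527978897) [0.55512424 0.23311212 0.1663082 ]
top plate 178 ((0.5546827912330627, 0.23527629673480988), (0.14584152400493622, 0.019623443484306335), 12.427460670471191) [0.53950622 0.2287188  0.0673619 ]
scene knob 53 ((0.5573431253433228, 0.2422957718372345), 0.012121353298425674) [0.55799855 0.23825363 0.20297673]
scene drumtop 68 ((0.5575787425041199, 0.24074365198612213), 0.016996124759316444) [0.56019986 0.23410818 0.16721642]
scene plate 460 ((0.5539931654930115, 0.2434597909450531), (0.14961139857769012, 0.04377518594264984), 13.650270462036133) [0.55094303 0.24227435 0.06764387]
```

View pics/c6.png

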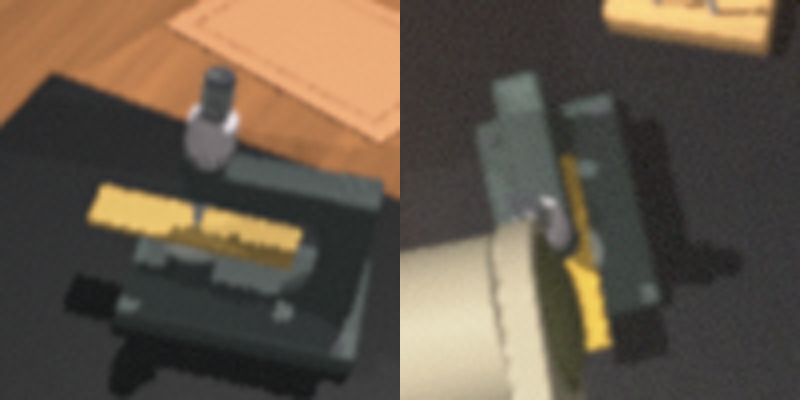

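>>> jog_arm(plan=[[[-0.2,-0.4,0,0,0,0],[-0.4,-0.8,0,0,0,0],[-0.4,-0.9,0,0,0,0],[-0.4,-0.8,0,0,0,0],[-0.14,-0.37,0,0,0,0],[0,0,0,0,0,-0.35],[0,0,0,0,0,-0.35],[0,0,0,0,0,0],[0,0,0,0,0,0]]])

```text
time_s: 16.7
position: [0.5573, 0.2441, 0.2557]
tool_rot: [[-0.118, -0.993, -0.0], [-0.993, 0.118, -0.0], [0.0, 0.0, -1.0]]
ft_force: [0.3, -0.8, -0.0]
grip_width: 0.0579
```

```bash
cat > kn.py <<'E'
from h import *
import sys
s=env.observe(); print(s['time_s'],s['position'],s['q'].round(1),s['grip_width'],s['wrist_torque'].round(4),s['ft_force'].round(2)); print(s['tool_rot'].round(3).tolist())
ci=vision.camera_info("wrist"); p,d=vision.get_image("wrist"); C=cloud("wrist",d,ci); cv2.imwrite(f"pics/k{sys.argv[1]}.png",p[:,:,::-1])
near=np.linalg.norm(C[...,:2]-[.557,.2437],axis=-1)<.025
for nm,a,b in [('knobtop',.199,.206),('drum',.160,.17)]:
    Q=C[near&(C[...,2]>a)&(C[...,2]<b)&(d>0)]
    if len(Q)>5: c,r=cv2.minEnclosingCircle(Q[:,:2].astype(np.float32)); print(nm,len(Q),np.round(c,4),round(r,4),Q.mean(0).round(4), 'in tool',(s['tool_rot'].T@(np.array([*c,.2])-s['position'])).round(4))
E
python3 kn.py 1
```

```text
16.7 [0.55728544 0.24410073 0.25570372] [  12.5   27.    61.7   -0.    91.3 -160.7] 0.05787186298136996 [-0.0421 -0.0061  0.0404] [ 0.3  -0.84 -0.01]
[[-0.118, -0.993, -0.0], [-0.993, 0.118, -0.0], [0.0, 0.0, -1.0]]
knobtop 753 [0.5545 0.2421] 0.0114 [0.5544 0.2416 0.203 ] in tool [0.0023 0.0025 0.0557]
drum 564 [0.5543 0.242 ] 0.0169 [0.5538 0.2349 0.1668] in tool [0.0024 0.0027 0.0557]
```

View pics/k1.png

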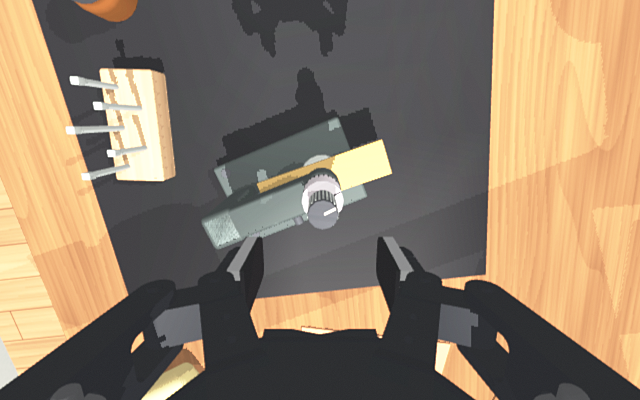

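>>> jog_arm(plan=[[[0.025,0.022,0.3,0,0,0],[0,0,0.5,0,0,0],[0,0,0.5,0,0,0],[0,0,0.4,0,0,0],[0,0,0.25,0,0,0],[0,0,0,0,0,0],[0,0,0,0,0,0],[0,0,0,0,0,0]]])

```text
time_s: 17.55
position: [0.5568, 0.2433, 0.1788]
tool_rot: [[-0.116, -0.993, 0.002], [-0.993, 0.116, 0.0], [-0.001, -0.002, -1.0]]
ft_force: [-0.3, -0.1, 0.8]
grip_width: 0.0579
```

```bash
python3 kn.py 2
```

```text
17.55 [0.55678245 0.24328147 0.17878254] [  12.5   29.8   69.8    0.    80.3 -160.9] 0.057912716665015976 [ 0.018   0.0091 -0.029 ] [-0.31 -0.11  0.84]
[[-0.116, -0.993, 0.002], [-0.993, 0.116, 0.0], [-0.001, -0.002, -1.0]]
knobtop 1817 [0.5543 0.2419] 0.0114 [0.5543 0.241  0.2029] in tool [ 0.0016  0.0022 -0.0212]
drum 1243 [0.5546 0.2419] 0.0171 [0.5537 0.2345 0.1667] in tool [ 0.0016  0.002  -0.0212]
```

View pics/k2.png

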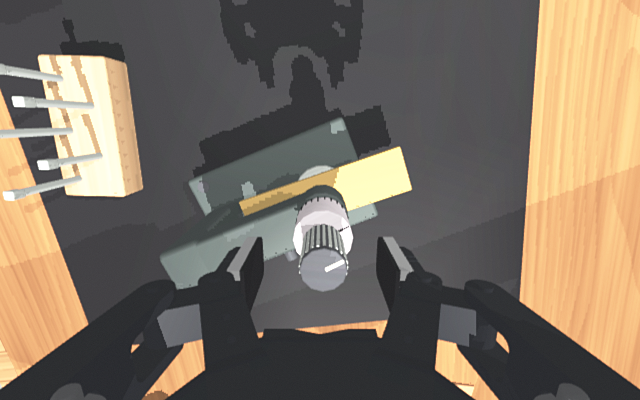

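>>> jog_arm(plan=[[[0.025,0.045,0.05,0,0,0],[0,0,0,0,0,0],[0,0,0,0,0,0]]], grip=-0.3, squeeze=20)

```text
time_s: 17.9
position: [0.5544, 0.2424, 0.1759]
tool_rot: [[-0.116, -0.993, 0.0], [-0.993, 0.116, 0.0], [-0.0, -0.0, -1.0]]
ft_force: [-0.0, 0.5, 1.2]
grip_width: 0.0299
```

```bash
python3 kn.py 3
```

```text
17.9 [0.55443685 0.24239509 0.17589083] [  12.4   29.7   70.4    0.    79.9 -160.9] 0.029869350067801274 [-0.0373  0.0309  0.0312] [-0.02  0.51  1.19]
[[-0.116, -0.993, 0.0], [-0.993, 0.116, 0.0], [-0.0, -0.0, -1.0]]
knobtop 2278 [0.5569 0.2385] 0.0232 [0.5551 0.2401 0.2029] in tool [ 0.0036 -0.0029 -0.0241]
drum 1256 [0.5543 0.2423] 0.0172 [0.5532 0.2344 0.1667] in tool [ 0.0001  0.0001 -0.0241]
```

View pics/k3.png

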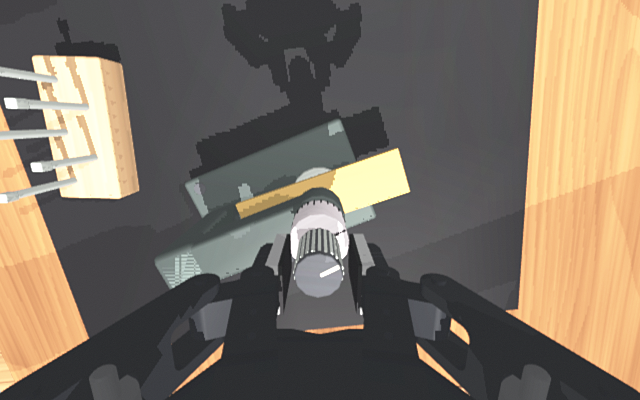

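Knob (319,272) is centred between the pads. Closing lightly.

>>> jog_arm(plan=[[[0,0,0,0,0,0],[0,0,0,0,0,0],[0,0,0,0,0,0],[0,0,0,0,0,0]]], grip=-0.7)

```text
time_s: 18.35
position: [0.5549, 0.2424, 0.176]
tool_rot: [[-0.116, -0.993, 0.001], [-0.993, 0.116, 0.0], [-0.0, -0.001, -1.0]]
ft_force: [2.7, -0.8, 1.6]
grip_width: 0.0213
```

```bash
python3 -c "
from h import *
s=env.observe(); print(s['wrist_torque'],s['ft_force'],s['grip_width'],s['q'])"
```

```text
[-0.08529837 -0.41606214  0.02516635] [ 2.68633721 -0.75122343  1.62649849] 0.021312042553301533 [ 1.24111011e+01  2.97374144e+01  7.03685358e+01 -9.41453286e-03
  7.98296316e+01 -1.60930283e+02]
```

>>> jog_arm(plan=[[[0,0,0,0,0,0.4],[0,0,0,0,0,0.6],[0,0,0,0,0,0.6],[0,0,0,0,0,0.6],[0,0,0,0,0,0.6],[0,0,0,0,0,0.6],[0,0,0,0,0,0.6],[0,0,0,0,0,0.6],[0,0,0,0,0,0.4],[0,0,0,0,0,0]]])

```text
time_s: 19.35
position: [0.5547, 0.2425, 0.176]
tool_rot: [[-0.762, -0.647, 0.001], [-0.647, 0.762, 0.0], [-0.001, -0.0, -1.0]]
ft_force: [2.5, 0.4, 2.0]
grip_width: 0.0211
```

```bash
python3 kn.py 4; python3 -c "
import cv2
a=cv2.imread('pics/k3.png')[170:300,255:385];b=cv2.imread('pics/k4.png')[170:300,255:385]
cv2.imwrite('pics/kk.png',cv2.resize(cv2.hconcat([a,b]),None,fx=3,fy=3,interpolation=2))"
```

```text
19.35 [0.55469903 0.24246439 0.17602804] [  12.4   29.7   70.4    0.    79.8 -117.9] 0.021137873632009297 [-0.0133 -0.3699 -0.0581] [2.51 0.38 2.01]
[[-0.762, -0.647, 0.001], [-0.647, 0.762, 0.0], [-0.001, -0.0, -1.0]]
knobtop 2308 [0.5493 0.2372] 0.0229 [0.5526 0.2404 0.2029] in tool [ 0.0075 -0.0005 -0.024 ]
drum 937 [0.55   0.2381] 0.0157 [0.546  0.235  0.1664] in tool [ 0.0064 -0.0003 -0.024 ]
```

View pics/kk.png

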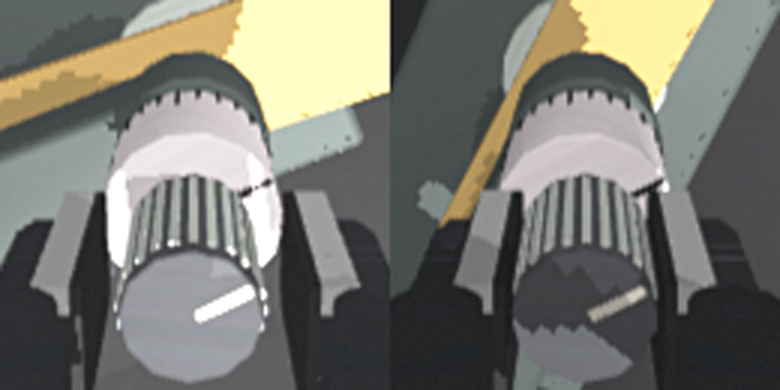

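Knob and drum marks (crop 250,185 and 225,305) both turn with the tool, so there is no slip yet. The drum mark moving against the knob mark will show me when it slips.

>>> jog_arm(plan=[[[0,0,0,0,0,0.4],[0,0,0,0,0,0.7],[0,0,0,0,0,0.7],[0,0,0,0,0,0.7],[0,0,0,0,0,0.7],[0,0,0,0,0,0.7],[0,0,0,0,0,0.7],[0,0,0,0,0,0.7],[0,0,0,0,0,0.7],[0,0,0,0,0,0.3]]])

```text
time_s: 20.4
position: [0.5546, 0.2427, 0.176]
tool_rot: [[-0.971, 0.239, 0.001], [0.239, 0.971, 0.001], [-0.0, 0.001, -1.0]]
ft_force: [1.7, 1.2, 1.5]
grip_width: 0.0214
```

>>> jog_arm(plan=[[[0,0,0,0,0,0.3],[0,0,0,0,0,0.5],[0,0,0,0,0,0.5],[0,0,0,0,0,0.5],[0,0,0,0,0,0.5],[0,0,0,0,0,0.3],[0,0,0,0,0,0]]])

```text
time_s: 21.1
position: [0.5547, 0.2428, 0.176]
tool_rot: [[-0.809, 0.588, 0.001], [0.588, 0.809, 0.001], [-0.0, 0.001, -1.0]]
ft_force: [2.2, 3.0, 2.7]
grip_width: 0.0215
```

```bash
cat > kv.sh <<'E'
python3 kn.py $1; python3 -c "
import cv2
a=cv2.imread('pics/k$2.png')[170:300,255:385];b=cv2.imread('pics/k$1.png')[170:300,255:385]
cv2.imwrite('pics/kk$1.png',cv2.resize(cv2.hconcat([a,b]),None,fx=3,fy=3,interpolation=2))"
E
bash kv.sh 5 3
```

```text
21.1 [0.55471125 0.24280374 0.17599876] [ 12.4  29.7  70.4   0.   79.8 -41.5] 0.021515114700984966 [ 0.406  -0.5489  0.0278] [2.19 3.05 2.66]
[[-0.809, 0.588, 0.001], [0.588, 0.809, 0.001], [-0.0, 0.001, -1.0]]
knobtop 2306 [0.5495 0.2476] 0.0224 [0.5526 0.244  0.2029] in tool [ 0.0071  0.0009 -0.024 ]
drum 936 [0.5484 0.2461] 0.0154 [0.5453 0.2485 0.1665] in tool [ 0.007 -0.001 -0.024]
```

View pics/kk5.png

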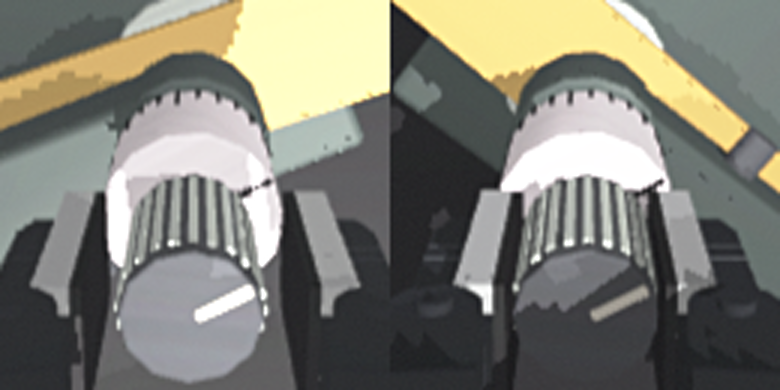

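>>> jog_arm(plan=[[[0,0,0,0,0,0.3],[0,0,0,0,0,0.4],[0,0,0,0,0,0.4],[0,0,0,0,0,0.4],[0,0,0,0,0,0.4],[0,0,0,0,0,0.4],[0,0,0,0,0,0.4],[0,0,0,0,0,0.4],[0,0,0,0,0,0.4],[0,0,0,0,0,0]]])

```text
time_s: 22.15
position: [0.5548, 0.2428, 0.176]
tool_rot: [[-0.405, 0.914, 0.001], [0.914, 0.405, 0.001], [0.0, 0.001, -1.0]]
ft_force: [4.0, 3.4, 2.7]
grip_width: 0.0211
```

```bash
bash kv.sh 6 5
```

```text
22.15 [0.55481627 0.2427922  0.17601565] [ 12.4  29.7  70.4   0.   79.8 -11.5] 0.021052963150866716 [ 0.5857 -0.708   0.005 ] [3.97 3.36 2.72]
[[-0.405, 0.914, 0.001], [0.914, 0.405, 0.001], [0.0, 0.001, -1.0]]
knobtop 2321 [0.553  0.2487] 0.0226 [0.5537 0.2446 0.2029] in tool [ 0.0062  0.0008 -0.024 ]
drum 940 [0.5519 0.2473] 0.0158 [0.5497 0.2521 0.1664] in tool [ 0.0053 -0.0008 -0.024 ]
```

View pics/kk6.png

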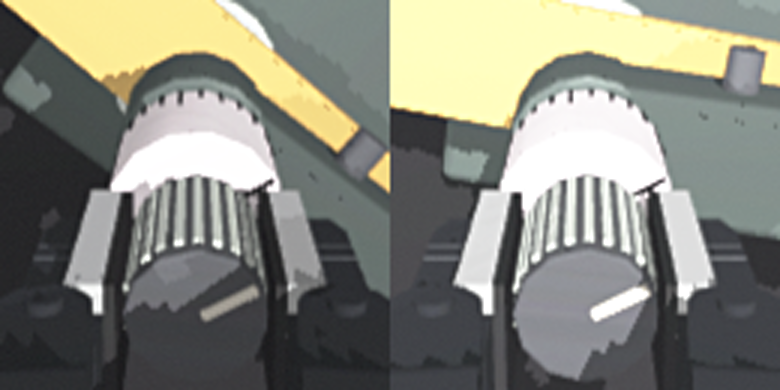

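>>> jog_arm(plan=[[[0,0.01,0,0,0,0.3],[0,0,0,0,0,0.4],[0,0,0,0,0,0.4],[0,0,0,0,0,0.4],[0,0,0,0,0,0.4],[0,0,0,0,0,0.4],[0,0,0,0,0,0.4],[0,0,0,0,0,0.4],[0,0,0,0,0,0.4],[0,0,0,0,0,0]]])

```text
time_s: 23.2
position: [0.555, 0.2428, 0.176]
tool_rot: [[0.107, 0.994, 0.001], [0.994, -0.107, 0.0], [0.001, 0.001, -1.0]]
ft_force: [3.3, 3.2, 3.3]
grip_width: 0.0212
```

```bash
bash kv.sh 7 6
```

```text
23.2 [0.55499162 0.24279015 0.17598098] [12.4 29.8 70.3  0.  79.9 18.6] 0.02121783263475394 [ 0.5423 -0.5601 -0.023 ] [3.27 3.21 3.3 ]
[[0.107, 0.994, 0.001], [0.994, -0.107, 0.0], [0.001, 0.001, -1.0]]
knobtop 2317 [0.5561 0.2486] 0.0231 [0.5547 0.2446 0.2029] in tool [ 0.0059  0.0004 -0.024 ]
drum 936 [0.5549 0.2477] 0.0159 [0.5552 0.2531 0.1665] in tool [ 0.0049 -0.0006 -0.024 ]
```

View pics/kk7.png

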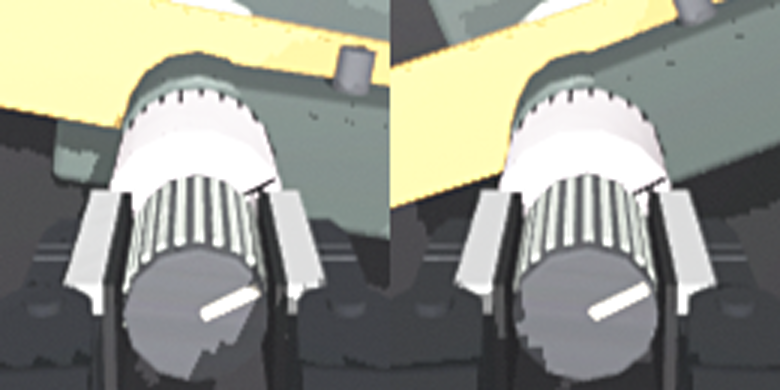

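>>> jog_arm(plan=[[[0.01,0,0,0,0,0.3],[0,0,0,0,0,0.4],[0,0,0,0,0,0.4],[0,0,0,0,0,0.4],[0,0,0,0,0,0.4],[0,0,0,0,0,0.4],[0,0,0,0,0,0.4],[0,0,0,0,0,0.4],[0,0,0,0,0,0.4],[0,0,0,0,0,0]]])

```text
time_s: 24.25
position: [0.5551, 0.2428, 0.176]
tool_rot: [[0.591, 0.807, 0.001], [0.807, -0.591, -0.0], [0.0, 0.001, -1.0]]
ft_force: [4.8, 1.2, 4.2]
grip_width: 0.021
```

```bash
bash kv.sh 8 7
```

```text
24.25 [0.55511463 0.24278676 0.17598114] [12.5 29.8 70.3 -0.  79.9 48.7] 0.02099142799443205 [ 0.1911 -0.6179  0.0048] [4.83 1.22 4.17]
[[0.591, 0.807, 0.001], [0.807, -0.591, -0.0], [0.0, 0.001, -1.0]]
knobtop 2357 [0.5585 0.2474] 0.0238 [0.5559 0.2442 0.2029] in tool [ 0.0058  0.     -0.024 ]
drum 943 [0.5568 0.2457] 0.0163 [0.5606 0.2511 0.1665] in tool [ 0.0034 -0.0004 -0.024 ]
```

View pics/kk8.png

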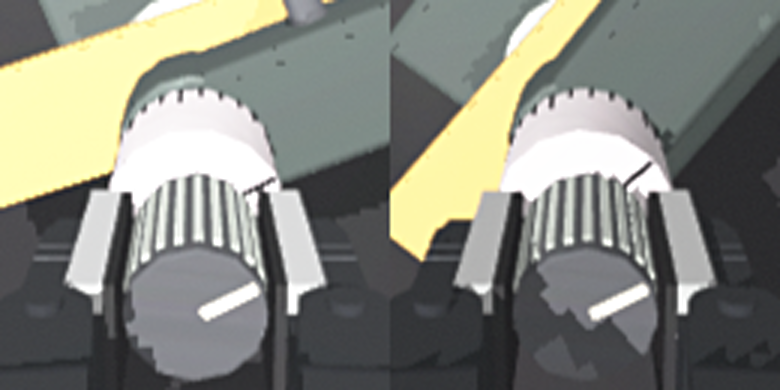

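```bash
cat > ang.py <<'E'
from h import *
import sys
s=env.observe(); ci,R,t=T("wrist"); o=s['tool_rot'].T@(-R.T@t-s['position']); M=s['tool_rot'].T@R.T
v,u=np.mgrid[0:400,0:640]; r=np.stack([(u-ci['cx'])/ci['fx'],(v-ci['cy'])/ci['fy'],np.ones(u.shape)],-1)@M.T
def plane(z): return (o+r*((z-o[2])/r[...,2])[...,None])[...,:2]
P=plane(.0099); K=plane(.176-.2025)
for k in sys.argv[1:]:
    g=cv2.cvtColor(cv2.imread(f'pics/k{k}.png'),6).astype(int)
    # box around line
    box=np.zeros(g.shape,bool); box[222:236,333:346]=1
    m=box&(g<110)
    q=P[m]; print(k,m.sum(),np.degrees(np.arctan2(q[:,1],-q[:,0])).round(0).astype(int).tolist()[:12], q.mean(0).round(4), 'ang of mean',np.degrees(np.arctan2(q[:,1].mean(),-q[:,0].mean())).round(1))
print('z center check', K[272,319],P[228,345])
E
python3 ang.py 3 6 7 8
```

```text
3 12 [115, 114, 113, 112, 115, 114, 113, 113, 112, 111, 110, 108] [0.0042 0.0102] ang of mean 112.6
6 16 [114, 113, 113, 112, 111, 112, 110, 110, 109, 111, 107, 106] [0.0041 0.0119] ang of mean 108.9
7 16 [114, 114, 113, 112, 111, 113, 110, 110, 109, 112, 107, 106] [0.004  0.0116] ang of mean 109.0
8 21 [130, 129, 129, 130, 128, 129, 127, 129, 127, 128, 127, 124] [0.0054 0.0096] ang of mean 119.2
z center check [ 0.00023331 -0.00068279] [0.00703139 0.01361812]
```

The drum mark has shifted about 17° relative to the knob, so the spindle is bearing and the ratchet is slipping (about 0.3 rad). I'll go on slowly for another 30°, then check.

>>> jog_arm(plan=[[[0,0,0,0,0,0.3],[0,0,0,0,0,0.4],[0,0,0,0,0,0.4],[0,0,0,0,0,0.4],[0,0,0,0,0,0.4],[0,0,0,0,0,0.4],[0,0,0,0,0,0.4],[0,0,0,0,0,0.4],[0,0,0,0,0,0.4],[0,0,0,0,0,0]]])

```text
time_s: 25.3
position: [0.5552, 0.2427, 0.176]
tool_rot: [[0.916, 0.402, 0.001], [0.402, -0.916, -0.0], [0.001, 0.001, -1.0]]
ft_force: [5.1, 0.2, 3.9]
grip_width: 0.0214
```

```bash
bash kv.sh 9 8
```

```text
25.3 [0.55515581 0.24271715 0.17596834] [12.4 29.8 70.3 -0.  79.9 78.8] 0.02139832573467598 [ 0.0789 -0.7484  0.0065] [5.05 0.21 3.86]
[[0.916, 0.402, 0.001], [0.402, -0.916, -0.0], [0.001, 0.001, -1.0]]
knobtop 2384 [0.5602 0.2451] 0.0244 [0.5566 0.2434 0.2029] in tool [ 0.0056 -0.0001 -0.024 ]
drum 949 [0.5585 0.2443] 0.0162 [0.5643 0.2467 0.1665] in tool [ 0.0037 -0.0001 -0.024 ]
```

View pics/kk9.png

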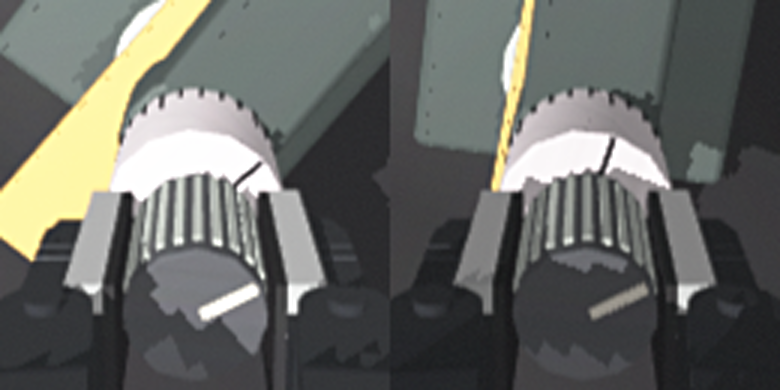

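>>> jog_arm(plan=[[[0,0,0,0,0,0.3],[0,0,0,0,0,0.4],[0,0,0,0,0,0.4],[0,0,0,0,0,0.4],[0,0,0,0,0,0.4],[0,0,0,0,0,0.4],[0,0,0,0,0,0.4],[0,0,0,0,0,0.4],[0,0,0,0,0,0.3],[0,0,0,0,0,0]]])

```text
time_s: 26.35
position: [0.5551, 0.2427, 0.1759]
tool_rot: [[0.995, -0.096, 0.001], [-0.096, -0.995, -0.001], [0.001, 0.0, -1.0]]
ft_force: [5.2, -0.8, 5.1]
grip_width: 0.0212
```

```bash
bash kv.sh 10 9; python3 - <<'E'
import re
src=open('ang.py').read().replace("box[222:236,333:346]=1","box[212:232,285:346]=1").replace("g<110","g<90")
import sys; sys.argv=['x','3','7','8','9','10']; exec(src)
E
```

```text
26.35 [0.55512253 0.24265621 0.17594894] [ 12.4  29.8  70.3  -0.   79.9 108. ] 0.021170285530597258 [-0.1631 -0.7503  0.0677] [ 5.16 -0.77  5.08]
[[0.995, -0.096, 0.001], [-0.096, -0.995, -0.001], [0.001, 0.0, -1.0]]
knobtop 2349 [0.5612 0.2423] 0.0236 [0.5568 0.2423 0.2029] in tool [ 0.0061 -0.0002 -0.024 ]
drum 938 [0.5582 0.2422] 0.0163 [0.5652 0.2413 0.1666] in tool [ 0.0032  0.0001 -0.024 ]
3 27 [-138, -140, -141, -142, -143, -144, 142, 141, -140, 141, -167, -172] [ 0.0097 -0.0011] ang of mean -173.7
7 21 [-114, -115, -111, -112, -112, -113, 160, -108, -108, -109, -109, -110] [ 0.006  -0.0131] ang of mean -114.7
8 35 [142, 141, 140, 139, 139, 138, -139, 138, 137, 136, -137, 134] [0.0095 0.0063] ang of mean 146.6
9 111 [-146, 142, 141, 140, 139, -143, 141, 140, 139, 138, 139, 138] [ 0.0096 -0.0052] ang of mean -151.8
10 78 [142, 141, 140, 140, 139, 139, 138, -139, -170, -172, 138, 137] [0.0099 0.0004] ang of mean 177.9
z center check [0.00032816 0.0001852 ] [0.00711699 0.01452208]
```

View pics/kk10.png

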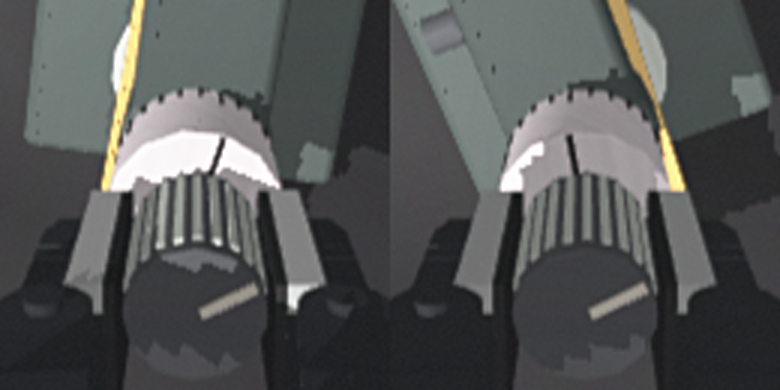

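The mark is now at about 188°, against 111° before slipping. That makes 77° = 1.34 rad of slip, which is 3 clicks and part of a fourth. I'll stop, let go and rise.

>>> jog_arm(plan=[[[0,0,0,0,0,0],[0,0,0,0,0,0],[0,0,0,0,0,0],[0,0,0,0,0,0],[0,0,0,0,0,0]]], grip=0.2)

```text
time_s: 26.9
position: [0.5547, 0.243, 0.1755]
tool_rot: [[0.995, -0.098, -0.001], [-0.098, -0.995, -0.0], [-0.001, 0.0, -1.0]]
ft_force: [1.0, 0.0, 0.1]
grip_width: 0.051
```

>>> jog_arm(plan=[[[0,0,-0.2,0,0,0],[0,0,-0.4,0,0,0],[0,0,-0.6,0,0,0],[0,0,-0.6,0,0,0],[0,0,-0.6,0,0,0],[0,0,-0.3,0,0,0],[0,0,0,0,0,0],[0,0,0,0,0,0]]])

```text
time_s: 27.7
position: [0.5547, 0.2429, 0.2835]
tool_rot: [[0.995, -0.098, -0.0], [-0.098, -0.995, -0.0], [-0.0, 0.0, -1.0]]
ft_force: [-0.2, 0.1, -0.4]
grip_width: 0.0511
```

```bash
python3 kn.py 11; python3 pl.py fin scene; python3 - <<'E'
from h import *
for n in ["scene","top"]:
    p,d=vision.get_image(n); C=cloud(n,d)
    m=(p[...,0].astype(int)-p[...,2]>60)&(np.linalg.norm(C[...,:2]-[.5565,.2435],axis=-1)<.1)&(abs(C[...,2]-.066)<.015)
    P=C[m]; A=P-P.mean(0); w=np.linalg.svd(A,full_matrices=False)[2]; print(n,'plate',len(P),cv2.minAreaRect(P[:,:2].astype(np.float32)),P.mean(0),w[2])
    near=np.linalg.norm(C[...,:2]-[.5565,.2435],axis=-1)<.04
    Q=C[near&(C[...,2]>.195)&(C[...,2]<.21)]
    if len(Q)>5: print('knob',cv2.minEnclosingCircle(Q[:,:2].astype(np.float32)))
a=cv2.imread('pics/scene_fin.png')[120:220,340:440]; b=cv2.imread('pics/k11.png')[100:300,220:420]
cv2.imwrite('pics/fin.png',np.hstack([cv2.resize(a,(400,400)),cv2.resize(b,(400,400))]))
E
```

```text
27.7 [0.55469918 0.24291751 0.28348796] [ 12.5  26.   58.9  -0.   95.1 108.1] 0.05114010833761725 [-0.0454  0.006  -0.0284] [-0.15  0.12 -0.36]
[[0.995, -0.098, -0.0], [-0.098, -0.995, -0.0], [-0.0, 0.0, -1.0]]
knobtop 596 [0.554  0.2425] 0.0114 [0.5548 0.2424 0.2031] in tool [-0.0006  0.0005  0.0835]
drum 451 [0.5542 0.2422] 0.0169 [0.5613 0.2416 0.1669] in tool [-0.0004  0.0007  0.0835]
27.75 [0.55459083 0.24289459 0.28295647] 0.05134384049877021 [-0.42342343  0.21638958 -1.49646541]
scene few 5
scene plate 471 ((0.5531550049781799, 0.24462202191352844), (0.15016275644302368, 0.045871302485466), 12.161735534667969) [0.552862   0.24214748 0.06759979] [ 0.00156708  0.00156116 -0.99999755]
knob ((0.5571905374526978, 0.2411663681268692), 0.012267726473510265)
top plate 326 ((0.5447893142700195, 0.24401810765266418), (0.13174623250961304, 0.040947478264570236), 13.099778175354004) [0.52168556 0.2347123  0.06731434] [ 0.00225726 -0.02426029 -0.99970313]
```

View pics/fin.png

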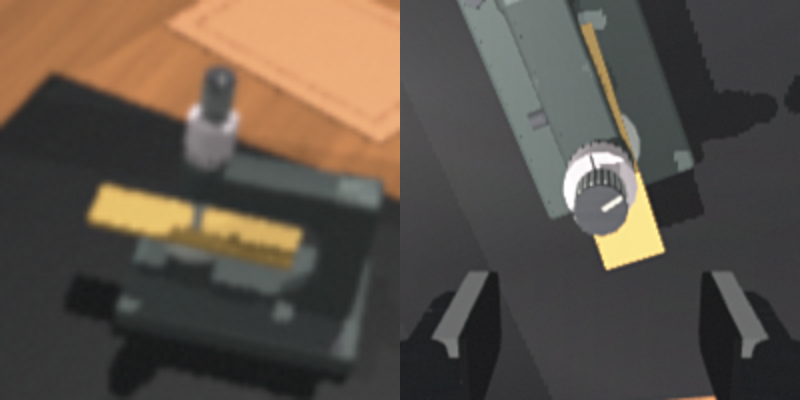

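The spindle is down on the plate, which lies flat. The knob and drum marks stand as I left them, and the gripper is clear above. Handing in.

```bash
python3 -c "
from rig import close_job,env
print(close_job()); print(env.observe()['time_s'])"
```

```text
the job is handed in; nothing more can be done
None
the job is handed in; nothing more can be done
```

The brass plate is on the micrometer anvil, held between anvil and spindle, and the job was handed in at about 28 s on the robot's clock. It reports no verdict.

**What I did:** I took the middle-sized plate on the marble by its near end and corrected its droop. I slid it level onto the anvil, let it go, then turned the ratchet knob clockwise about 269° in all. Knob and drum turned together for roughly the first 190°, then the ratchet slipped.

**Last checks:**
- **Plate:** it lies flat (scene camera tilt about 0.1°) and about 6 mm thick, with its centre about 3 mm from the spindle axis.
- **Ratchet:** the slip read from the drum mark against the knob mark is about 77°, or 1.34 rad. That is three clicks and part of a fourth, and the marks had not visibly moved after I let go.
- **Robot:** the gripper is open and about 80 mm above the knob, with forces near zero.

**Checks that disagreed or are missing:**
- **Knob position:** the cameras disagreed by 2 to 3 mm. I used the wrist view to centre the fingers on it.
- **Side force:** I saw up to about 5 N of sideways force while turning. I saw no shift of the micrometer beyond the camera scatter of 2 to 3 mm.
- **Top camera:** its last tilt reading (1.4°) and centre (about 12 mm off the axis) came from a view partly hidden by the arm, so I did not rely on them.
- **Spindle force:** it could not be measured directly. I inferred it from the ratchet slipping.

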